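# Load four salvaged cells into the analyser in pack order

## Task

The four cells cut from a battery pack lie in pack order in the grey holders on the black foam tray; move them one by one into the four-bay cell analyser, keeping the same left-to-right order as seen from the robot (leftmost cell to leftmost bay and so on), so that each channel's reading belongs to the right cell. Lay every cell fully down in its bay between the two contacts, button end against the fixed plate at the rear and flat end on the sprung contact, and do not let a cell drop onto the worktop.

Things in the scene. Friction and masses are not known exactly. Their poses are not given: they have to be found in the camera images.
- cell_a: loose 18650 cell lying level, blue-grey wrap, 18.4 mm diameter, 66.5 mm long, 47 g. Positive end: steel button 6 mm across, 1.5 mm high, in a white ring; other end flat. Origin: tip of the button, on the axis; x runs along the cell, out of the button (body at x = -66.5 to 0 mm). All cells look alike; told apart by the holder each starts in; letters are in mixed order along the row
- cell_b: loose 18650 cell lying level, blue-grey wrap, 18.4 mm diameter, 66.5 mm long, 47 g. Positive end: steel button 6 mm across, 1.5 mm high, in a white ring; other end flat. Origin: tip of the button, on the axis; x runs along the cell, out of the button (body at x = -66.5 to 0 mm). All cells look alike; told apart by the holder each starts in; letters are in mixed order along the row
- cell_c: loose 18650 cell lying level, blue-grey wrap, 18.4 mm diameter, 66.5 mm long, 47 g. Positive end: steel button 6 mm across, 1.5 mm high, in a white ring; other end flat. Origin: tip of the button, on the axis; x runs along the cell, out of the button (body at x = -66.5 to 0 mm). All cells look alike; told apart by the holder each starts in; letters are in mixed order along the row
- cell_d: loose 18650 cell lying level, blue-grey wrap, 18.4 mm diameter, 66.5 mm long, 47 g. Positive end: steel button 6 mm across, 1.5 mm high, in a white ring; other end flat. Origin: tip of the button, on the axis; x runs along the cell, out of the button (body at x = -66.5 to 0 mm). All cells look alike; told apart by the holder each starts in; letters are in mixed order along the row
- holder_a: fixed grey single-cell holder in the tray, base 92 x 34 x 3 mm, two V saddles 8 mm thick and 20 mm high at x = +25 and -25 mm, open between them at both sides for fingers, end walls 24 mm high at x = +42 and -42 mm. Origin: centre of underside; x along the cell, z up. At the start cell_a lies loose in it, axis 19 mm above the origin, button towards +x
- holder_b: fixed grey single-cell holder in the tray, base 92 x 34 x 3 mm, two V saddles 8 mm thick and 20 mm high at x = +25 and -25 mm, open between them at both sides for fingers, end walls 24 mm high at x = +42 and -42 mm. Origin: centre of underside; x along the cell, z up. At the start cell_b lies loose in it, axis 19 mm above the origin, button towards +x
- holder_c: fixed grey single-cell holder in the tray, base 92 x 34 x 3 mm, two V saddles 8 mm thick and 20 mm high at x = +25 and -25 mm, open between them at both sides for fingers, end walls 24 mm high at x = +42 and -42 mm. Origin: centre of underside; x along the cell, z up. At the start cell_c lies loose in it, axis 19 mm above the origin, button towards +x
- holder_d: fixed grey single-cell holder in the tray, base 92 x 34 x 3 mm, two V saddles 8 mm thick and 20 mm high at x = +25 and -25 mm, open between them at both sides for fingers, end walls 24 mm high at x = +42 and -42 mm. Origin: centre of underside; x along the cell, z up. At the start cell_d lies loose in it, axis 19 mm above the origin, button towards +x
- foam_tray: fixed shallow black foam tray, 305 x 175 mm, rim 15 mm high, floor 5 mm high, left or right in front of the robot (analyser on the other side). Origin: centre of underside; x along its length, to the robot's left; z up. The four holders stand in a row on it at about x = +78, +26, -26, -78 mm (left to right)
- analyser: fixed 4-bay analyser 172 x 236 mm, deck z = 20 mm, 52 mm high behind x = 58. Origin: centre of underside; x rearward, y left, z up. Bays lie along x at y = 78, 26, -26, -78. V saddles (x = 25, -25; 37 high) seat the cell's axis at z = 36. Rear plate for the button at x = 33.5; front sprung contact (free x = -29.5, gives 14, .12 N/mm), top sloped: a cell pressed down 2-8 short of the plate moves it

How it is judged:
By the outcome, as a careful person would: the job done as asked, in the order asked, and still so for the second after the job is handed in, with the robot touching nothing.
It also fails if it takes over 96 s, if anything falls off the work surface, if the arm or the gripper's body presses on something with over 40 N, if the wrist force passes 120 N, or if a joint passes its speed limit or range.

## Robot

A 7-joint arm with a two-finger parallel gripper is mounted at the origin on the work surface; the furniture and walls round the work are solid. World frame = base frame: x ahead of the robot, y to its left, z up, the work surface at z = 0. Lengths are in m, angles in rad, forces in N, time in s.
With the tool pointing down it reaches from about 0.35 to 0.9 m from the base axis. Payload 8.1 kg.
Tool frame: the origin (TCP) lies at the very end of the fingers, on their centre line; the grasp point (between the pads) lies 19 mm behind it; z points along the fingers, y is the direction in which the jaws open and shut (so a half turn about z gives the same grasp; the last joint's range is limited). The gripper opens to 92 mm and grips with 3 to 60 N. Pads are 19 mm wide; open, the fingers measure 130 mm over their backs; the gripper's body (75 mm by 190 mm) begins 47 mm behind the grasp point.
Start: joints at [1.191, 0.434, 0.025, 1.573, -0.012, 1.134, -0.075], TCP at [0.171, -0.601, 0.227] pointing down, gripper open.
Joint ranges: [-2.62, 2.62], [-0.44, 2.09], [-1.27, 1.32], [0.08, 2.57], [-1.32, 4.46], [0.12, 2], [-2.74, 2.74]. Speed limits (rad/s): [2.22, 2.22, 3.01, 3.01, 3.14, 3.14, 3.14].

## Interface

Orientations are given as a rotation vector (axis times angle).
In Python, from cell import observe, get_image, sign_off gives the robot as it stands.
- The arm moves only by the tool arm_command, never from a script. Its argument "deltas" is a list of rows, each an object with "xyz": the shift along the tool's x, y, z in cm, a list of three; "turn": the turn about the tool's z in degrees; "jaw": the closure in counts, from 0 (fully open) to 255 (shut). A call has 1 to 5 rows; each row is the pose to reach, as a shift and turn from the pose measured when the call began, along the tool's axes at that moment; what a row does not reach only later rows make up. A row lasts 1/12 s, in which the tool goes at most 41.7 mm and 7.16 degrees, less where a joint would pass 70% of its speed; a pose out of reach is approached as far as the arm can. A call with a gripper value outside its range is refused whole. The fingers move at their own pace and stop on an object; "force" is the grip in N (left out, the last holds). Time passes only in rows, so rows that repeat a pose let the fingers close. It gives the time, the measured TCP pose, the force and the opening at its end, in the units of the state.
- observe(): the state, without advancing time (a new reading comes with each control period).
- get_image(name): name is "scene" or "top" or "wrist"; returns a dict with "frame" (400x640x3 uint8, red, green, blue), "depth" (400x640 float32, m along the optical axis (not along the pixel's ray), 0 where there is no reading), "camera_matrix" (3x3 intrinsics, pixels), "distortion" ([k1, k2, p1, p2, k3] as OpenCV has them; the pictures are not rectified), "cam_to_world" (4x4, takes a point from camera to world coordinates). Camera axes: x right, y up, looking along -z (the intrinsics and any distortion apply to the point x, -y, -z); pixel columns grow to the right and rows downward; lengths in m; the calibration is good to about 2 mm. A picture is of the moment at which its call begins.
- sign_off(): hands the job in, once; it reports no verdict.
The state is a dict: "clock": time; "joints": joint angles; "dq": joint speeds; "joint_efforts": joint torques, N m; "position": TCP position; "ee_rot": TCP orientation; "force": force on the tool from outside, world axes, zero at the start; "ft_torque": the same for the moment, N m; "width": opening from 0.0 (shut) to 1.0 (fully open).
Only numpy, scipy, OpenCV 4.12 (cv2) and the standard library are available. Lean on these libraries where they do the work, as an engineer would, in place of code of your own. Each camera call takes 0.05 s, during which the arm holds its last target.

## Working session

There is one attempt and no reset: what is moved stays moved. The work goes in short steps, Python scripts to look and compute and a tool call to move; the robot and the scene stay as the last step left them, time stands still between calls to the robot, and variables do not carry over. Pictures are saved under pics/ and viewed, and the job is handed in when it is done.

Besides the shell and the picture viewer there is one more tool, called after ">>>" by a JSON object that holds its "method" and its "body". arm_command: Moves the arm, as the interface text tells. Its arguments: {"type":"object","properties":{"deltas":{"type":"array","items":{"type":"object","properties":{"xyz":{"type":"array","items":{"type":"number"}},"turn":{"type":"number"},"jaw":{"type":"number"}}}},"force":{"type":"number"}},"required":["deltas"]}

```bash
ls; mkdir -p pics
python3 - <<'E'
from cell import *
import cv2
s=observe();print(s)
for n in("scene","top","wrist"):
    g=get_image(n);cv2.imwrite(f"pics/{n}0.png",g["frame"][:,:,::-1]);print(n,g["camera_matrix"].round(1).tolist(),g["distortion"],g["cam_to_world"].round(3).tolist())
E
```

```text
pics
{'clock': 0.0, 'joints': array([ 1.19136938,  0.43521709,  0.02498168,  1.57413086, -0.01162019,
        1.13400416, -0.07509779]), 'dq': array([-0.00028366,  0.00120269,  0.00109527, -0.00054194,  0.00060946,
        0.00021518, -0.00065069]), 'joint_efforts': array([-2.93683183e-05, -6.67851019e+01,  9.85009521e-01, -3.14454424e+01,
       -6.05704263e-02,  4.30386979e-02,  2.34615745e-04]), 'position': array([ 0.17061425, -0.60070711,  0.22593568]), 'ee_rot': array([-3.11000486e+00, -4.33103002e-01,  5.52744023e-04]), 'force': array([ 0.1214885 , -0.48516441, -0.69546501]), 'ft_torque': array([-0.01164815, -0.01543467, -0.00857115]), 'width': 0.9964749531929724}
scene [[470.4, 0.0, 312.6], [0.0, 470.4, 199.4], [0.0, 0.0, 1.0]] [-0.11482901  0.          0.          0.          0.        ] [[-0.906, 0.296, -0.303, 0.096], [-0.424, -0.618, 0.663, 0.759], [0.009, 0.729, 0.685, 0.837], [0.0, 0.0, 0.0, 1.0]]
top [[476.4, 0.0, 316.9], [0.0, 476.4, 204.1], [0.0, 0.0, 1.0]] [0.03368216 0.         0.         0.         0.        ] [[-0.018, 0.993, -0.115, 0.334], [-1.0, -0.015, 0.028, 0.013], [0.026, 0.116, 0.993, 1.235], [0.0, 0.0, 0.0, 1.0]]
wrist [[334.5, 0.0, 319.2], [0.0, 334.5, 192.5], [0.0, 0.0, 1.0]] [-0.03820984  0.          0.          0.          0.        ] [[0.273, 0.92, 0.28, 0.247], [-0.962, 0.262, 0.078, -0.581], [-0.002, -0.291, 0.957, 0.384], [0.0, 0.0, 0.0, 1.0]]
```

View pics/top0.png

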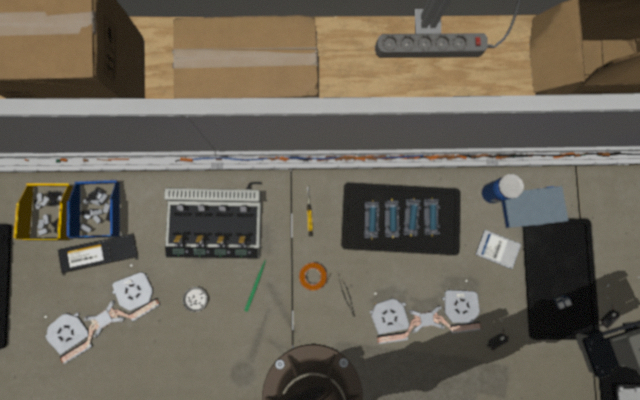

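View pics/scene0.png

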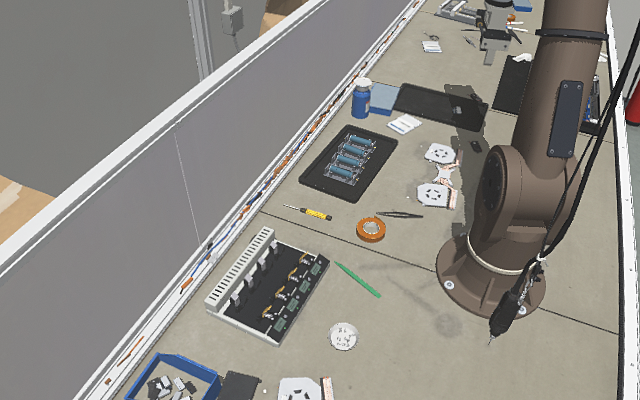

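View pics/wrist0.png

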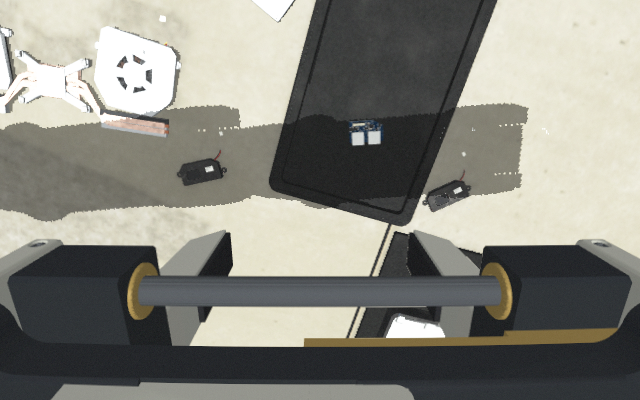

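```bash
cat > h.py <<'E'
from cell import *
import cv2, numpy as np
from scipy.spatial.transform import Rotation as R
def px2w(g,uv,z=None):
    uv=np.array(uv,float).reshape(-1,1,2)
    n=cv2.undistortPoints(uv,g["camera_matrix"],g["distortion"]).reshape(-1,2)
    T=g["cam_to_world"];d=np.c_[n[:,0],-n[:,1],-np.ones(len(n))]@T[:3,:3].T
    if z is None:
        t=np.array([g["depth"][int(round(v)),int(round(u))] for u,v in uv.reshape(-1,2)])
    else: t=(z-T[2,3])/d[:,2]
    return T[:3,3]+d*t[:,None]
def w2px(g,P):
    T=g["cam_to_world"];c=(np.array(P,float).reshape(-1,3)-T[:3,3])@T[:3,:3]
    c=c*[1,-1,-1]
    p,_=cv2.projectPoints(c,np.zeros(3),np.zeros(3),g["camera_matrix"],g["distortion"]);return p.reshape(-1,2)
def crop(g,u0,v0,u1,v1,k,name):
    c=g["frame"][v0:v1,u0:u1,::-1];cv2.imwrite("pics/"+name,cv2.resize(c,None,fx=k,fy=k,interpolation=cv2.INTER_CUBIC))
E
python3 - <<'E'
from h import *
g=get_image("top")
crop(g,335,170,475,270,5,"t1.png");crop(g,150,170,290,270,5,"t2.png")
for z,l in((.015,[(343,184),(460,187),(459,254),(342,250)]),(.02,[(166,256),(261,257)]),(.052,[(163,190),(262,191)]),(.024,[(372,218),(392,218),(411,217),(431,217)])):print(px2w(g,l,z).round(3).tolist())
E
```

```text
[[0.527, -0.09, 0.015], [0.515, -0.395, 0.015], [0.341, -0.383, 0.015], [0.356, -0.084, 0.015]]
[[0.349, 0.359, 0.02], [0.342, 0.122, 0.02]]
[[0.512, 0.361, 0.052], [0.506, 0.116, 0.052]]
[[0.436, -0.162, 0.024], [0.436, -0.213, 0.024], [0.438, -0.262, 0.024], [0.437, -0.313, 0.024]]
```

Run:
```python
from h import *
s=get_image("scene")
crop(s,290,110,410,210,6,"s1.png");crop(s,200,220,335,350,5,"s2.png")
```

```text
(no output)
```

View pics/t1.png

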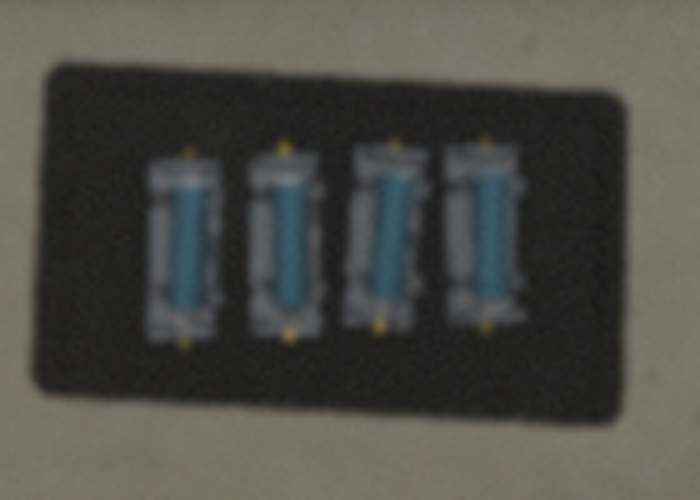

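View pics/t2.png

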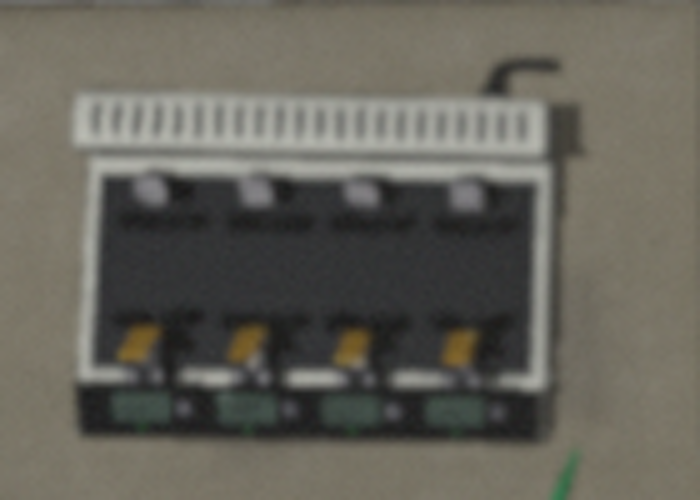

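View pics/s1.png

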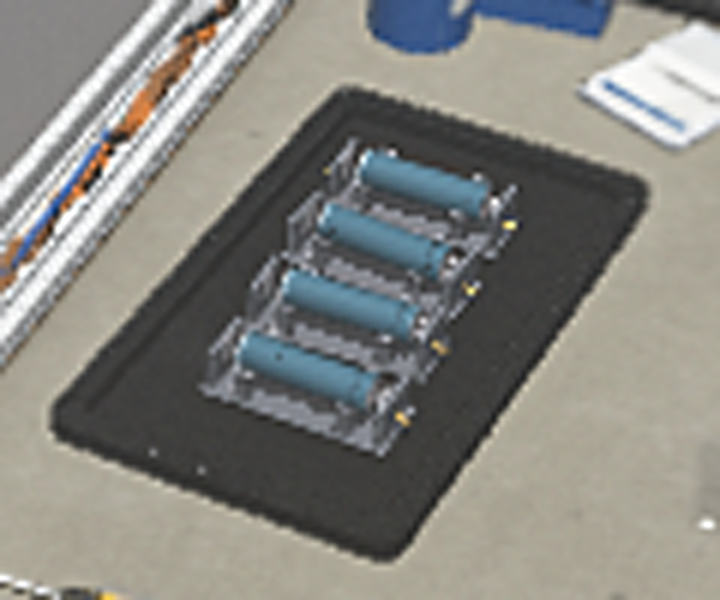

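View pics/s2.png

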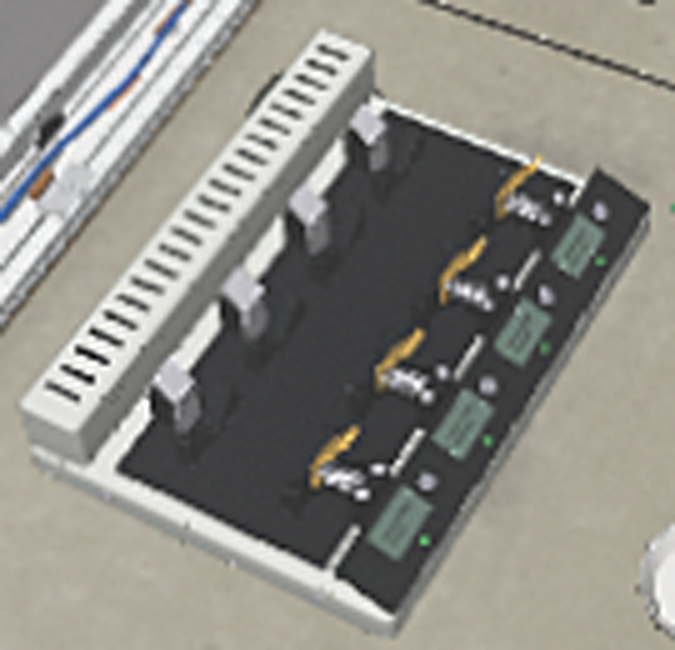

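>>> {"method": "arm_command", "body": {"deltas": [{"xyz": [2.6,-3.0,0],"turn": 4,"jaw": 0},{"xyz": [5.2,-6.0,0],"turn": 8,"jaw": 0},{"xyz": [7.8,-9.0,0],"turn": 12,"jaw": 0},{"xyz": [10.4,-12,0],"turn": 16,"jaw": 0},{"xyz": [13,-15,0],"turn": 16,"jaw": 0}]}}

```text
clock: 0.67
position: [0.2552, -0.4194, 0.2264]
ee_rot: [-3.141, 0.011, 0.0]
force: [1.0, -0.7, 0.1]
width: 1.004
```

>>> {"method": "arm_command", "body": {"deltas": [{"xyz": [1.7,-3.6,0.5],"turn": 0,"jaw": 60},{"xyz": [3.4,-7.2,1],"turn": 0,"jaw": 120},{"xyz": [5.1,-10.8,1.5],"turn": 0,"jaw": 120},{"xyz": [6.8,-14.4,2],"turn": 0,"jaw": 120},{"xyz": [8.5,-18,2.6],"turn": 0,"jaw": 120}]}}

```text
clock: 1.08
position: [0.3419, -0.2383, 0.2007]
ee_rot: [3.141, -0.012, 0.001]
force: [1.9, -0.6, -0.7]
width: 0.685
```

Run:
```python
from h import *
s=observe();print(s["position"],s["ee_rot"],s["joints"].round(2),s["width"])
g=get_image("wrist");cv2.imwrite("pics/w1.png",g["frame"][:,:,::-1]);np.save("w1.npy",g,allow_pickle=True)
```

```text
[ 0.34193973 -0.2383116   0.20065365] [ 3.14149830e+00 -1.18259410e-02  9.90244288e-04] [ 0.62  0.13 -0.15  2.07  0.03  0.94 -1.13] 0.6853337786472187
```

View pics/w1.png

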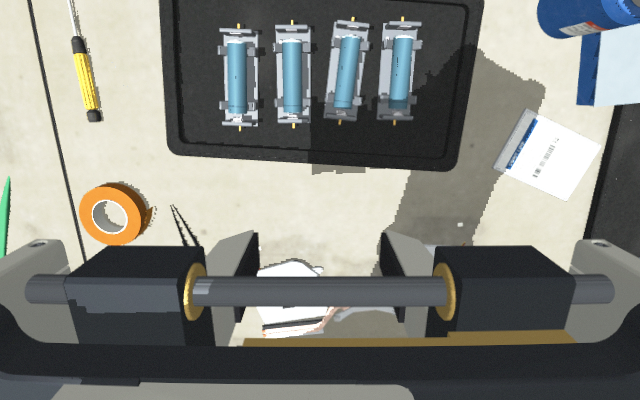

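Run:
```python
from h import *
g=np.load("w1.npy",allow_pickle=True).item()
crop(g,210,5,430,140,3.6,"w1c.png")
f=cv2.cvtColor(g["frame"],cv2.COLOR_RGB2HSV)
m=((f[...,0]>85)&(f[...,0]<115)&(f[...,1]>70)&(f[...,2]>50)).astype(np.uint8);m[:,:215]=0;m[:,430:]=0;m[135:]=0
n,l,st,c=cv2.connectedComponentsWithStats(m)
for i in range(1,n):
    if st[i,4]<300: continue
    v,u=np.nonzero(l==i)
    P=px2w(g,np.c_[u,v]);zt=np.percentile(P[:,2],90)
    # top ridge points
    k=P[:,2]>zt-.004
    Q=P[k];mu=Q.mean(0)
    (cx,cy),(w,h),a=cv2.minAreaRect((P[:,:2]*1000).astype(np.float32))
    d=np.linalg.svd(Q[:,:2]-mu[:2])[2][0];d*=np.sign(d[0])
    t=(P[:,:2]-mu[:2])@d
    print(st[i],"ztop",P[:,2].max().round(4),zt.round(4),"mid",(mu[:2]+d*(t.max()+t.min())/2).round(4),"len",np.ptp(t).round(4),"yaw",np.degrees(np.arctan2(d[1],d[0])).round(1),"rect",round(cx,1),round(cy,1),round(w,1),round(h,1),round(a,1))
```

```text
[ 333   37   28   72 1322] ztop 0.3586 0.0333 mid [ 0.4374 -0.2659] len 0.0637 yaw -6.5 rect 438.5 -260.5 32.3 64.8 78.8
[ 389   38   24   71 1312] ztop 0.3586 0.0333 mid [ 0.4369 -0.3161] len 0.0626 yaw -3.7 rect 438.7 -283.7 84.2 62.6 86.8
[ 227   43   20   70 1301] ztop 0.3586 0.0334 mid [ 0.434  -0.1632] len 0.0623 yaw -1.7 rect 435.7 -195.3 62.7 88.7 3.3
[ 282   42   20   71 1309] ztop 0.3586 0.0333 mid [ 0.4336 -0.2151] len 0.0622 yaw -0.2 rect 433.4 -223.2 35.5 62.2 88.4
```

View pics/w1c.png

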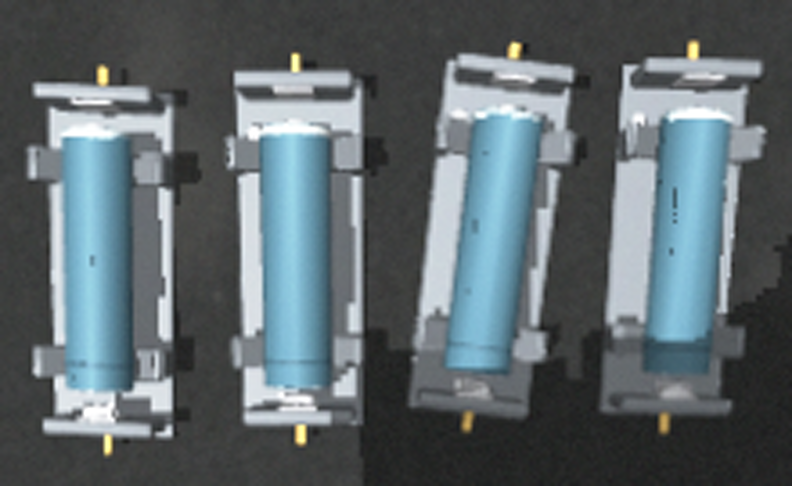

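Run:
```python
from h import *
g=np.load("w1.npy",allow_pickle=True).item()
v,u=np.mgrid[5:140,210:430];u=u.ravel();v=v.ravel()
P=px2w(g,np.c_[u,v]);C=g["frame"][v,u]
for (mx,my,a) in ((.434,-.1632,-1.7),(.4336,-.2151,-.2),(.4374,-.2659,-6.5),(.4369,-.3161,-3.7)):
    d=np.array([np.cos(np.radians(a)),np.sin(np.radians(a))]);n=np.array([-d[1],d[0]])
    q=P[:,:2]-[mx,my];s=q@d*1000;w=q@n*1000
    print("---")
    for b in list(range(-48,-26,2))+list(range(26,48,2)):
        k=(abs(w)<3)&(s>=b)&(s<b+2)
        if k.sum(): print(b,(np.median(P[k,2])*1000).round(1),(P[k,2].max()*1000).round(1),C[k].mean(0).round(),end=" | ")
    # lateral center using blue body pixels z>0.028
    k=(abs(s)<18)&(P[:,2]>.029)&(P[:,2]<.036)&(abs(w)<12)
    for lo,hi in((-28,-12),(-8,8),(12,28)):
        kk=k&(s>lo)&(s<hi)if 0 else (abs(w)<12)&(s>lo)&(s<hi)&(P[:,2]>.028)&(P[:,2]<.036)&(C[:,2]>C[:,0]+30)
        # fit circle: z = z0 - (w-w0)^2/(2r)
        A=np.polyfit(w[kk],P[kk,2]*1000,2);print("w0",(-A[1]/2/A[0]).round(2),end=" ")
    print()
```

```text
---
-48 5.3 16.8 [115. 116.  97.] | -46 15.7 16.7 [251. 237. 154.] | -44 29.0 30.1 [184. 190. 193.] | -42 29.0 29.9 [202. 209. 216.] | -40 26.1 30.1 [164. 166. 170.] | -38 23.5 30.4 [183. 185. 188.] | -36 8.1 9.1 [160. 167. 173.] | -34 8.0 8.0 [125. 135. 140.] | -32 31.8 33.5 [145. 185. 202.] | -30 32.3 34.1 [130. 183. 204.] | -28 32.8 33.8 [125. 176. 197.] | 26 32.8 34.1 [137. 194. 217.] | 28 32.8 34.2 [136. 193. 216.] | 30 32.5 34.3 [210. 235. 243.] | 32 31.3 33.2 [248. 250. 251.] | 34 8.7 24.7 [204. 214. 219.] | 36 8.8 9.3 [210. 218. 223.] | 38 20.3 30.5 [158. 161. 165.] | 40 29.2 30.4 [202. 208. 213.] | 42 28.4 29.7 [163. 167. 165.] | 44 15.2 15.2 [128. 116.  88.] | 46 15.2 16.1 [143. 137.  97.] | w0 1.82 w0 1.44 w0 0.71 
---
-48 5.2 16.4 [104. 101.  79.] | -46 5.3 17.2 [133. 128.  90.] | -44 15.7 17.2 [178. 172. 122.] | -42 28.8 29.1 [158. 164. 171.] | -40 28.7 29.8 [197. 206. 213.] | -38 29.1 30.1 [214. 217. 222.] | -36 28.3 30.8 [215. 215. 219.] | -34 19.7 29.7 [155. 161. 167.] | -32 32.0 34.1 [131. 174. 193.] | -30 32.8 34.2 [129. 185. 208.] | -28 32.6 34.7 [129. 184. 208.] |
[... 1074 characters left out ...]
 -0.08 
---
-48 5.1 16.3 [69. 62. 47.] | -46 4.9 17.4 [78. 71. 54.] | -44 7.9 16.7 [97. 91. 80.] | -42 28.0 30.3 [98. 99. 98.] | -40 28.4 29.3 [108. 112. 116.] | -38 27.1 29.5 [126. 128. 131.] | -36 20.6 29.7 [123. 125. 128.] | -34 8.3 8.6 [ 99. 104. 110.] | -32 32.1 33.8 [ 73.  99. 111.] | -30 32.4 33.6 [ 67.  96. 110.] | -28 31.7 33.8 [ 67.  97. 110.] | 26 32.7 34.0 [135. 192. 216.] | 28 33.1 34.2 [135. 192. 216.] | 30 32.5 34.2 [193. 222. 234.] | 32 31.5 33.6 [252. 253. 254.] | 34 26.2 26.2 [246. 251. 252.] | 36 8.1 9.1 [205. 214. 220.] | 38 7.2 8.5 [189. 199. 205.] | 40 18.9 29.8 [146. 149. 153.] | 42 28.3 30.7 [175. 182. 188.] | 44 28.6 29.7 [166. 172. 176.] | w0 -1.62 w0 -1.15 w0 -0.44
```

Run:
```python
from h import *
g=np.load("w1.npy",allow_pickle=True).item()
f=cv2.cvtColor(g["frame"],cv2.COLOR_RGB2HSV)
m=((f[...,0]>15)&(f[...,0]<35)&(f[...,1]>110)&(f[...,2]>70)).astype(np.uint8);m[:,:215]=0;m[:,430:]=0;m[135:]=0
n,l,st,c=cv2.connectedComponentsWithStats(m)
D=[]
for i in range(1,n):
    if st[i,4]>4:
        P=px2w(g,[c[i]],.0157)[0];D.append(P);print(st[i],c[i].round(1),P.round(4))
D=sorted(D,key=lambda p:-p[1])
D=np.array(D)
for k in range(4):
    a,b=sorted(D[2*k:2*k+2],key=lambda p:p[0]);d=b-a;print(((a+b)/2).round(4),np.degrees(np.arctan2(d[1],d[0])).round(2),np.hypot(d[0],d[1]))
```

```text
[353  17   2   4   6] [353.7  18.8] [ 0.4867 -0.2731  0.0157]
[401  16   3   5   9] [402.   18.2] [ 0.4872 -0.3184  0.0157]
[338 120   4   5  14] [339.3 121.9] [ 0.3916 -0.2605  0.0157]
[393 120   3   5  15] [394. 122.] [ 0.3912 -0.3158  0.0157]
[292 123   3   6  11] [293.  125.3] [ 0.3886 -0.2137  0.0157]
[239 127   2   4   5] [239.8 128.8] [ 0.3856 -0.1594  0.0157]
[ 0.3871 -0.1866  0.0157] -86.81 0.05430841435730394
[ 0.4392 -0.2668  0.0157] -7.57 0.09585914449734216
[ 0.4392 -0.3171  0.0157] -1.54 0.09596602826648964Traceback (most recent call last):
  File "<stdin>", line 13, in <module>
ValueError: not enough values to unpack (expected 2, got 0)
```

>>> {"method": "arm_command", "body": {"deltas": [{"xyz": [2.0,-1.7,2.6],"turn": 1,"jaw": 155},{"xyz": [4.2,-3.5,5.4],"turn": 2,"jaw": 155},{"xyz": [6.6,-5.4,8.2],"turn": 2.9,"jaw": 155},{"xyz": [8.6,-7.1,11.0],"turn": 2.9,"jaw": 155},{"xyz": [9.3,-7.7,13.5],"turn": 2.9,"jaw": 155}], "force": 20}}

```text
clock: 1.55
position: [0.4412, -0.1505, 0.0638]
ee_rot: [-3.136, 0.074, -0.005]
force: [0.8, -0.5, 0.7]
width: 0.394
```

```bash
cat >> h.py <<'E'
def st():
    s=observe();r=R.from_rotvec(s["ee_rot"]).as_matrix();s["R"]=r
    print("t",round(s["clock"],2),"p",s["position"].round(4),"yaw",np.degrees(np.arctan2(r[1,0],r[0,0])).round(2),"tilt",r[2].round(4),"F",s["force"].round(1),"w",round(float(s["width"]),3),"q",s["joints"].round(2));return s
def to(x,y,z,yaw):
    s=st();d=s["R"].T@(np.array([x,y,z])-s["position"]);cy=np.degrees(np.arctan2(s["R"][1,0],s["R"][0,0]))
    print("delta cm",(d*100).round(2),"turn",round((cy-yaw+180)%360-180,2))
E
python3 - <<'E'
from h import *
to(.4355,-.162,.011,-3.3)
g=get_image("wrist");crop(g,80,0,560,400,1.6,"w2.png")
E
```

```text
t 1.55 p [ 0.4412 -0.1505  0.0638] yaw -2.69 tilt [ 0.003  -0.0051 -1.    ] F [ 0.8 -0.5  0.7] w 0.394 q [ 0.37  0.41 -0.19  2.12  0.12  0.62 -1.53]
delta cm [-0.54  1.2   5.27] turn 0.61
```

View pics/w2.png

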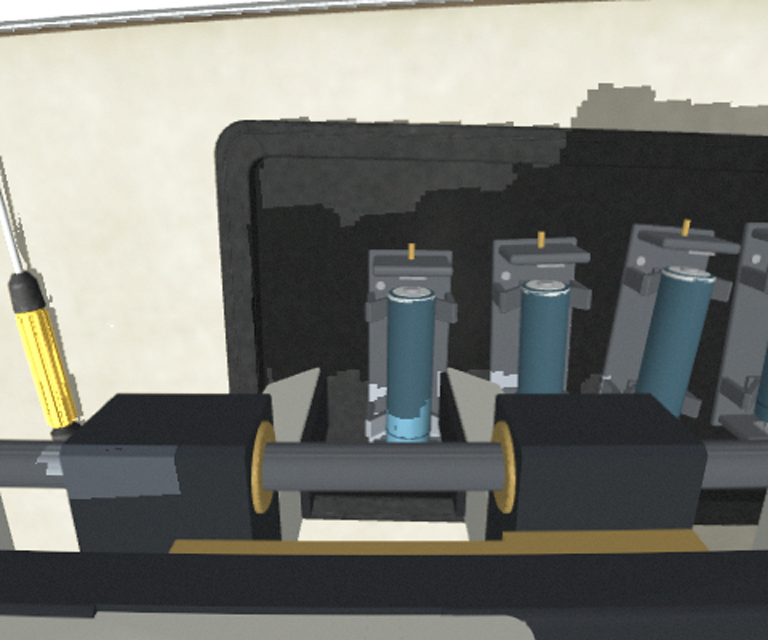

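Run:
```python
from h import *
st()
g=get_image("wrist");crop(g,300,150,540,300,3.3,"w3.png")
```

```text
t 1.6 p [ 0.439  -0.1497  0.06  ] yaw -2.63 tilt [-0.0024 -0.0066 -1.    ] F [ 0.8  2.2 -3. ] w 0.392 q [ 0.37  0.42 -0.19  2.12  0.12  0.62 -1.53]
```

View pics/w3.png

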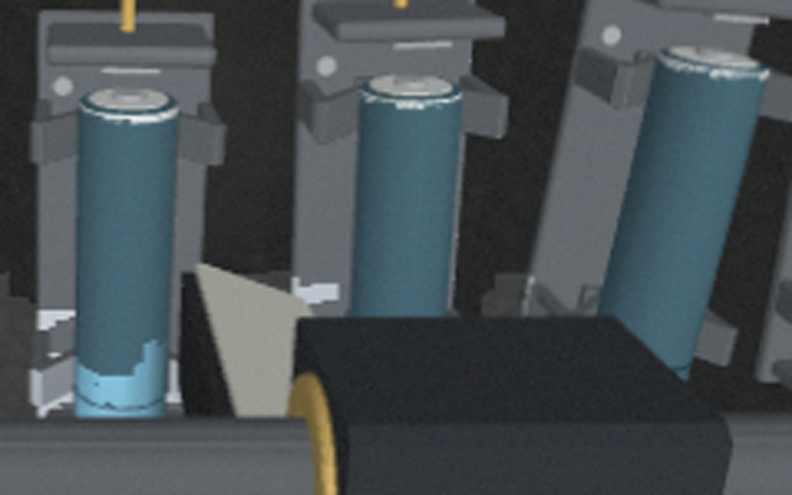

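Run:
```python
from h import *
g=get_image("scene");crop(g,325,130,380,190,12,"s3.png")
to(.4355,-.162,.011,-3.3)
```

```text
t 1.7 p [ 0.437  -0.1527  0.0637] yaw -2.78 tilt [-0.0035 -0.0048 -1.    ] F [-0.4 -0.1  0.6] w 0.395 q [ 0.37  0.41 -0.19  2.12  0.12  0.62 -1.52]
delta cm [-0.09  0.96  5.26] turn 0.52
```

View pics/s3.png

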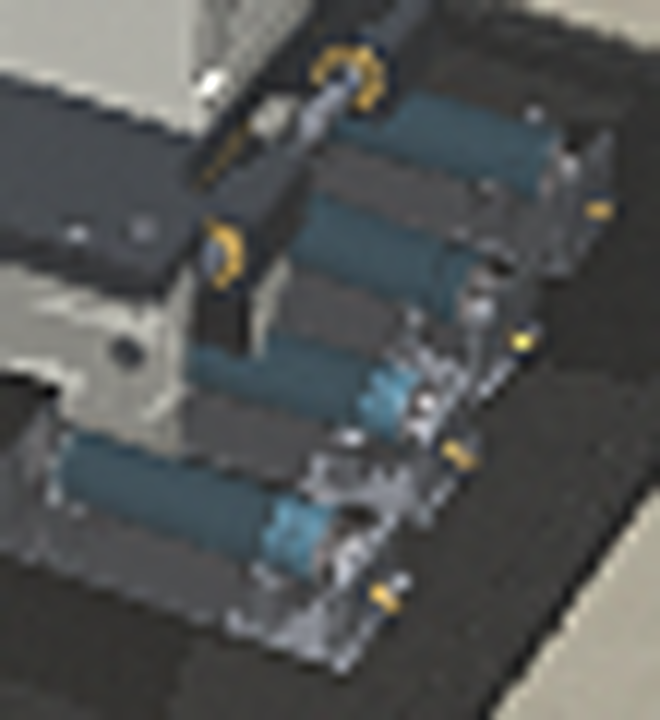

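>>> {"method": "arm_command", "body": {"deltas": [{"xyz": [-0.1,0.9,0.5],"turn": 0.5,"jaw": 155},{"xyz": [-0.1,0.9,1.2],"turn": 0.5,"jaw": 155},{"xyz": [-0.1,0.9,2.0],"turn": 0.5,"jaw": 155},{"xyz": [-0.1,0.9,2.0],"turn": 0.5,"jaw": 155}]}}

```text
clock: 2.03
position: [0.4346, -0.1625, 0.0431]
ee_rot: [-3.136, 0.093, 0.006]
force: [-0.8, -0.1, 0.4]
width: 0.391
```

Run:
```python
from h import *
to(.4355,-.162,.011,-3.3)
g=get_image("wrist");crop(g,200,100,520,300,2.5,"w4.png")
```

```text
t 2.03 p [ 0.4346 -0.1625  0.0431] yaw -3.4 tilt [-0.0041 -0.0045 -1.    ] F [-0.8 -0.1  0.4] w 0.391 q [ 0.38  0.45 -0.18  2.13  0.14  0.57 -1.52]
delta cm [ 0.1  -0.04  3.21] turn -0.1
```

View pics/w4.png

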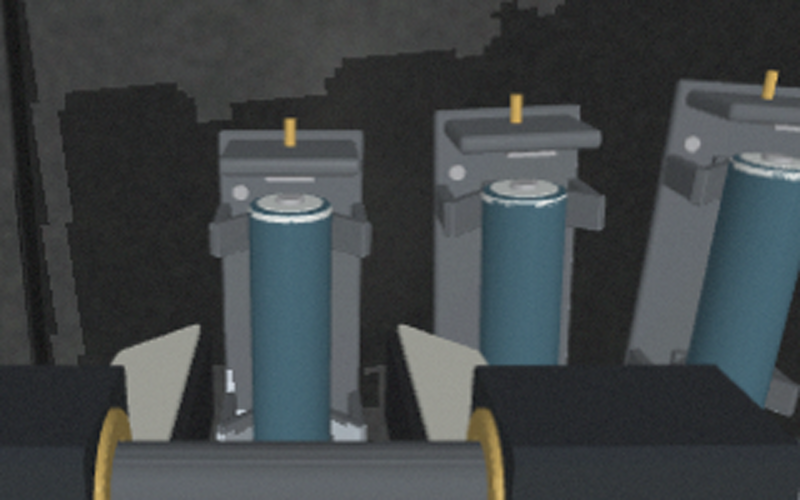

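>>> {"method": "arm_command", "body": {"deltas": [{"xyz": [0.1,0,1.0],"turn": 0,"jaw": 155},{"xyz": [0.1,0,2.2],"turn": 0,"jaw": 155},{"xyz": [0.1,0,3.1],"turn": 0,"jaw": 155},{"xyz": [0.1,0,3.1],"turn": 0,"jaw": 155},{"xyz": [0.1,0,3.1],"turn": 0,"jaw": 200}]}}

```text
clock: 2.5
position: [0.4352, -0.1619, 0.012]
ee_rot: [-3.135, 0.092, 0.008]
force: [0.8, -0.4, 0.1]
width: 0.356
```

>>> {"method": "arm_command", "body": {"deltas": [{"xyz": [0,0,0],"turn": 0,"jaw": 255},{"xyz": [0,0,0],"turn": 0,"jaw": 255},{"xyz": [0,0,0],"turn": 0,"jaw": 255},{"xyz": [0,0,0],"turn": 0,"jaw": 255}], "force": 20}}

```text
clock: 2.83
position: [0.4356, -0.1608, 0.0124]
ee_rot: [-3.134, 0.09, 0.007]
force: [-0.4, 5.7, 2.8]
width: 0.192
```

Run:
```python
from h import *
st()
```

```text
t 2.83 p [ 0.4356 -0.1608  0.0124] yaw -3.29 tilt [-0.0048 -0.0059 -1.    ] F [-0.4  5.7  2.8] w 0.192 q [ 0.37  0.5  -0.16  2.15  0.15  0.5  -1.54]
```

Gripped (0.192 × 92 ≈ 17.7 mm). Lift.

>>> {"method": "arm_command", "body": {"deltas": [{"xyz": [0,0,-1.0],"turn": 0,"jaw": 255},{"xyz": [0,0,-3.0],"turn": 0,"jaw": 255},{"xyz": [0,0,-6.0],"turn": 0,"jaw": 255},{"xyz": [0,0,-9],"turn": 0,"jaw": 255},{"xyz": [0,0,-10],"turn": 0,"jaw": 255}]}}

```text
clock: 3.25
position: [0.4378, -0.162, 0.1162]
ee_rot: [-3.136, 0.09, -0.001]
force: [0.2, -0.2, -0.5]
width: 0.196
```

Run:
```python
from h import *
st()
g=get_image("wrist");np.save("w5.npy",g,allow_pickle=True);crop(g,250,150,400,300,5,"w5.png")
s=get_image("scene");crop(s,290,90,410,190,6,"s5.png")
```

```text
t 3.25 p [ 0.4378 -0.162   0.1162] yaw -3.3 tilt [ 2.0e-04 -4.5e-03 -1.0e+00] F [ 0.2 -0.2 -0.5] w 0.196 q [ 0.41  0.33 -0.21  2.07  0.09  0.75 -1.48]
```

View pics/w5.png

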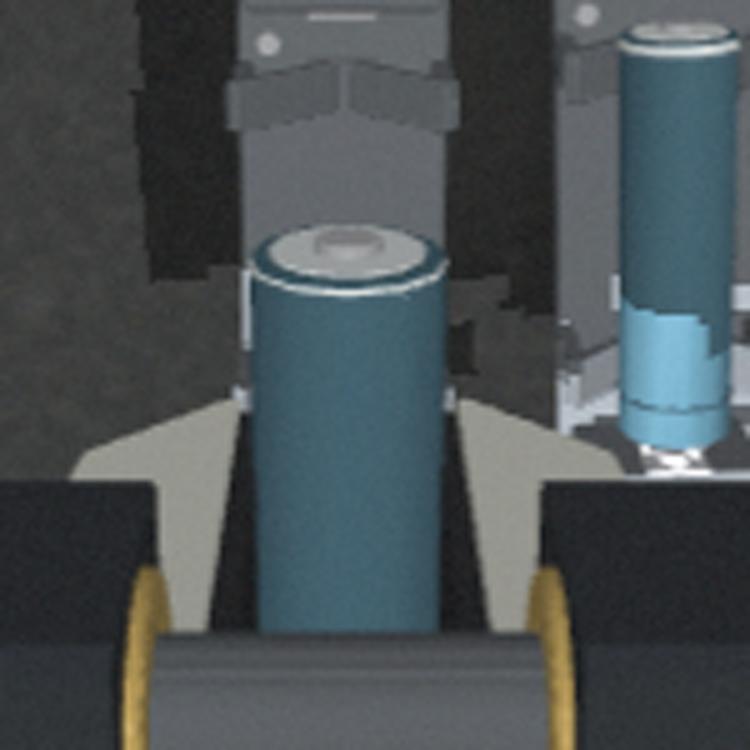

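View pics/s5.png

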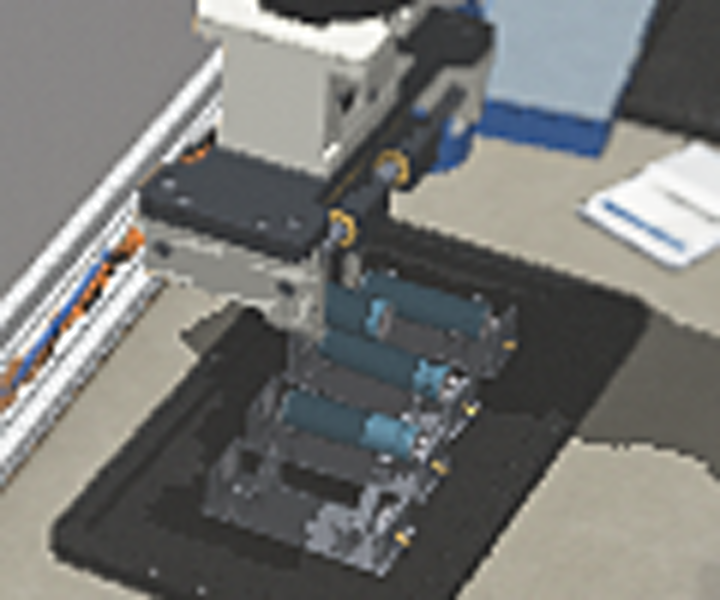

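>>> {"method": "arm_command", "body": {"deltas": [{"xyz": [-0.8,-3.0,-1],"turn": 0,"jaw": 255},{"xyz": [-1.8,-7.0,-2.5],"turn": 0,"jaw": 255},{"xyz": [-2.8,-11.0,-4.5],"turn": 0,"jaw": 255},{"xyz": [-3.8,-15,-6],"turn": 0,"jaw": 255},{"xyz": [-4.8,-19,-7],"turn": 0,"jaw": 255}]}}

```text
clock: 3.77
position: [0.4015, 0.0224, 0.1832]
ee_rot: [-3.136, 0.092, 0.0]
force: [1.3, 0.3, -0.7]
width: 0.191
```

>>> {"method": "arm_command", "body": {"deltas": [{"xyz": [-1,-4.0,-0.3],"turn": -0.4,"jaw": 255},{"xyz": [-2,-8,-0.5],"turn": -0.8,"jaw": 255},{"xyz": [-3,-12.0,-0.8],"turn": -1.2,"jaw": 255},{"xyz": [-4,-16,-1],"turn": -1.6,"jaw": 255},{"xyz": [-5,-20,-1],"turn": -1.6,"jaw": 255}]}}

```text
clock: 4.18
position: [0.3624, 0.2264, 0.1934]
ee_rot: [-3.138, 0.049, 0.0]
force: [1.3, -0.5, -0.6]
width: 0.195
```

>>> {"method": "arm_command", "body": {"deltas": [{"xyz": [0,-0.5,0],"turn": 0,"jaw": 255},{"xyz": [0,-0.5,0],"turn": 0,"jaw": 255}]}}

```text
clock: 4.35
position: [0.3613, 0.2342, 0.1925]
ee_rot: [-3.137, 0.04, 0.003]
force: [-0.0, -0.2, -0.6]
width: 0.192
```

Run:
```python
from h import *
st()
g=get_image("wrist");np.save("w6.npy",g,allow_pickle=True);cv2.imwrite("pics/w6.png",g["frame"][:,:,::-1])
w=np.load("w5.npy",allow_pickle=True).item()
P=px2w(w,[(319.6,197.4)],.1162+.0117)[0];print("btn rel tcp w5",P-[.4378,-.162,.1162], px2w(w,[(319.6,197.4)])-[.4378,-.162,.1162])
```

```text
t 4.35 p [0.3613 0.2342 0.1925] yaw -1.45 tilt [-0.0017 -0.0045 -1.    ] F [-0.  -0.2 -0.6] w 0.192 q [-0.25  0.2  -0.51  2.03  0.12  0.93 -2.42]
btn rel tcp w5 [ 0.03263178 -0.00377358  0.0117    ] [[ 0.03242231 -0.00375902  0.01104348]]
```

View pics/w6.png

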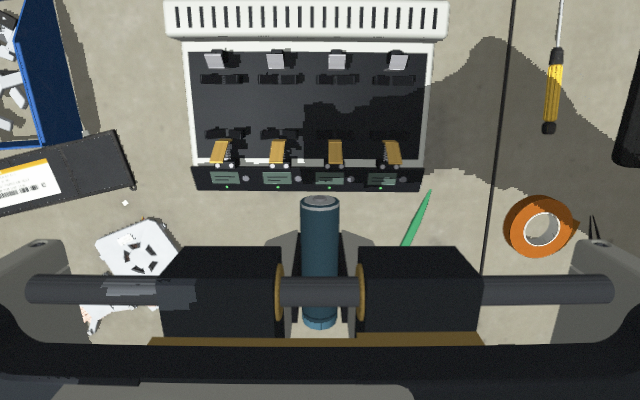

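Run:
```python
from h import *
g=np.load("w6.npy",allow_pickle=True).item()
crop(g,160,0,460,200,2.6,"w6c.png")
p=np.array([.3613,.2342,.1925])
print((px2w(g,[(319,197)],.1925+.0117)-p), px2w(g,[(319,199)])-p)
v,u=np.mgrid[0:200,150:460];P=px2w(g,np.c_[u.ravel(),v.ravel()]).reshape(200,310,3)
np.save("P6.npy",P)
z=P[...,2]
im=np.clip(z*1000*3,0,255).astype(np.uint8);cv2.imwrite("pics/z6.png",cv2.applyColorMap(cv2.resize(im,None,fx=2.5,fy=2.5,interpolation=cv2.INTER_NEAREST),cv2.COLORMAP_JET))
```

```text
[[ 0.03292283 -0.00241547  0.0117    ]] [[ 0.03292913 -0.00243249  0.01466967]]
```

View pics/w6c.png

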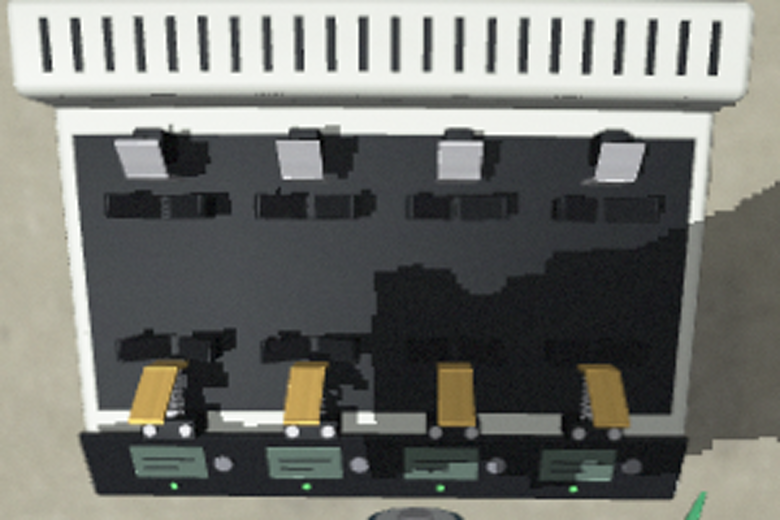

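View pics/z6.png

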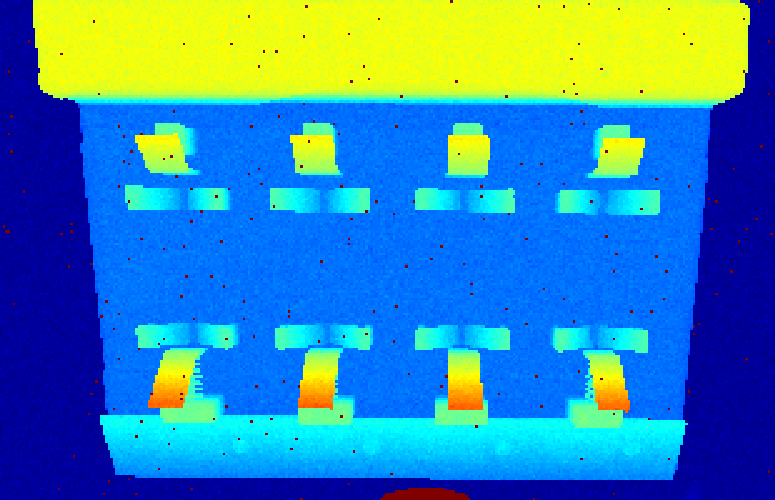

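```bash
cat > fit.py <<'E'
from h import *
from scipy.optimize import least_squares
def fit(P,guess=(.43,.24,-1.7)):
    Q=P.reshape(-1,3)
    def loc(th,Q): 
        c,s=np.cos(th[2]),np.sin(th[2]);d=Q[:,:2]-th[:2];return np.c_[d[:,0]*c+d[:,1]*s,-d[:,0]*s+d[:,1]*c]
    th=np.array([guess[0],guess[1],np.radians(guess[2])])
    for it in range(6):
        L=loc(th,Q);src=[];dst=[]
        for y in(78,26,-26,-78):
            for x in(25,-25):
                k=(abs(L[:,0]*1000-x)<(10 if it<3 else 8))&(abs(L[:,1]*1000-y)<24)&(Q[:,2]>.0265)&(Q[:,2]<.0395)
                if k.sum()<20: print("few",x,y,k.sum());continue
                A=L[k]*1000;cx=(np.percentile(A[:,0],3)+np.percentile(A[:,0],97))/2;cy=(np.percentile(A[:,1],2)+np.percentile(A[:,1],98))/2
                src.append((cx,cy));dst.append((x,y))
        src=np.array(src);dst=np.array(dst)
        def res(q):
            c,s=np.cos(q[2]),np.sin(q[2]);return (src@np.array([[c,s],[-s,c]])+q[:2]-dst).ravel()
        q=least_squares(res,[0,0,0]).x
        # L' = R(q2)L+q  => update pose
        t2=th[2]-q[2];c,s=np.cos(t2),np.sin(t2)
        th=np.array([*(th[:2]-np.array([[c,-s],[s,c]])@(q[:2]/1000)),t2])
    L=loc(th,Q)
    print("analyser",th[:2].round(4),np.degrees(th[2]).round(2),"resid mm\n",res(q).reshape(-1,2).round(1).tolist())
    return th,L
E
python3 - <<'E'
from fit import *
P=np.load("P6.npy");th,L=fit(P);L=L*1000;z=P.reshape(-1,3)[:,2]*1000
for y in(78,26,-26,-78):
    r=[]
    for x in range(-50,60,3):
        k=(abs(L[:,1]-y)<3)&(abs(L[:,0]-x)<1.5)
        r.append(f"{x}:{np.median(z[k]) if k.sum() else -1:.0f}")
    print(y," ".join(r))
for y in(78,26,-26,-78):
    for x0,x1,z0,z1 in((-50,-30,48,90),(32,45,45,70)):
        k=(abs(L[:,1]-y)<15)&(L[:,0]>x0)&(L[:,0]<x1)&(z>z0)&(z<z1);print(y,x0,"ymid",np.percentile(L[k,1],[3,97]).round(1),"x",np.percentile(L[k,0],[2,98]).round(1))
c,s=np.cos(th[2]),np.sin(th[2])
for y in(.078,.026,-.026,-.078): print("bay",y,(th[:2]+np.array([[c,-s],[s,c]])@[0,y]).round(4))
print("deck z",np.median(z[(abs(L[:,0])<15)&(abs(L[:,1])<100)]))
E
```

```text
analyser [0.4274 0.2433] -1.92 resid mm
 [[1.4, -0.3], [-1.1, -0.4], [1.0, -0.4], [-1.2, -0.1], [1.2, 0.2], [-1.1, 0.0], [1.2, 0.5], [-1.1, 0.4]]
78 -50:38 -47:37 -44:62 -41:59 -38:54 -35:50 -32:45 -29:26 -26:24 -23:22 -20:21 -17:20 -14:20 -11:20 -8:20 -5:20 -2:21 1:20 4:21 7:20 10:20 13:21 16:20 19:20 22:23 25:23 28:21 31:20 34:45 37:47 40:51 43:53 46:40 49:39 52:20 55:20 58:44
26 -50:25 -47:66 -44:65 -41:60 -38:55 -35:51 -32:45 -29:25 -26:24 -23:23 -20:20 -17:20 -14:21 -11:21 -8:20 -5:20 -2:21 1:20 4:20 7:20 10:20 13:20 16:21 19:21 22:24 25:24 28:21 31:21 34:45 37:48 40:51 43:53 46:40 49:40 52:20 55:20 58:41
-26 -50:-1 -47:67 -44:65 -41:60 -38:55 -35:51 -32:46 -29:28 -26:24 -23:23 -20:20 -17:21 -14:20 -11:20 -8:20 -5:20 -2:20 1:20 4:20 7:20 10:20 13:20 16:20 19:20 22:24 25:25 28:22 31:21 34:46 37:49 40:52 43:54 46:40 49:40 52:20 55:20 58:42
-78 -50:36 -47:34 -44:64 -41:59 -38:54 -35:50 -32:46 -29:26 -26:24 -23:23 -20:20 -17:20 -14:20 -11:20 -8:20 -5:20 -2:20 1:20 4:20 7:20 10:20 13:20 16:20 19:21 22:25 25:23 28:21 31:20 34:45 37:48 40:51 43:53 46:40 49:40 52:20 55:20 58:45
78 -50 ymid [72.1 83.6] x [-46.1 -33.8]
78 32 ymid [70.8 84.5] x [33.3 43.1]
26 -50 ymid [20.  31.4] x [-45.5 -33.5]
26 32 ymid [19.5 32.6] x [33.4 43.1]
-26 -50 ymid [-31.9 -20.7] x [-46.  -33.6]
-26 32 ymid [-32.7 -19.6] x [33.  43.5]
-78 -50 ymid [-83.  -72.4] x [-45.5 -33.4]
-78 32 ymid [-84.2 -71. ] x [33.8 43.4]
bay 0.078 [0.43   0.3213]
bay 0.026 [0.4282 0.2693]
bay -0.026 [0.4265 0.2173]
bay -0.078 [0.4247 0.1653]
deck z 20.317491378044785
```

>>> {"method": "arm_command", "body": {"deltas": [{"xyz": [1.5,-2.2,1.8],"turn": 0.2,"jaw": 255},{"xyz": [3.1,-4.5,3.8],"turn": 0.5,"jaw": 255},{"xyz": [4.8,-6.9,6.0],"turn": 0.5,"jaw": 255},{"xyz": [6.0,-8.7,8.0],"turn": 0.5,"jaw": 255},{"xyz": [6.2,-9.0,8.5],"turn": 0.5,"jaw": 255}]}}

```text
clock: 4.82
position: [0.4274, 0.3201, 0.1036]
ee_rot: [-3.14, 0.06, 0.007]
force: [-0.4, -0.3, -0.4]
width: 0.193
```

Run:
```python
from h import *
to(.4256,.323,.08,-1.92)
```

```text
t 4.82 p [0.4274 0.3201 0.1036] yaw -2.19 tilt [-0.0047 -0.0012 -1.    ] F [-0.4 -0.3 -0.4] w 0.193 q [-0.4   0.47 -0.45  1.91  0.27  0.82 -2.61]
delta cm [-0.18 -0.28  2.36] turn -0.27
```

>>> {"method": "arm_command", "body": {"deltas": [{"xyz": [-0.2,-0.3,0.8],"turn": -0.3,"jaw": 255},{"xyz": [-0.2,-0.3,1.6],"turn": -0.3,"jaw": 255},{"xyz": [-0.2,-0.3,2.4],"turn": -0.3,"jaw": 255},{"xyz": [-0.2,-0.3,2.4],"turn": -0.3,"jaw": 255},{"xyz": [-0.2,-0.3,2.4],"turn": -0.3,"jaw": 255}]}}

```text
clock: 5.23
position: [0.4252, 0.3221, 0.0797]
ee_rot: [-3.141, 0.053, 0.008]
force: [0.2, 0.1, -0.0]
width: 0.19
```

Run:
```python
from h import *
to(.4256,.323,.0243,-1.92)
g=get_image("wrist");crop(g,200,120,480,340,2.7,"w7.png")
```

```text
t 5.23 p [0.4252 0.3221 0.0797] yaw -1.92 tilt [-4.8e-03 -4.0e-04 -1.0e+00] F [ 0.2  0.1 -0. ] w 0.19 q [-0.42  0.51 -0.44  1.93  0.29  0.77 -2.63]
delta cm [ 0.06 -0.09  5.54] turn 0.0
```

View pics/w7.png

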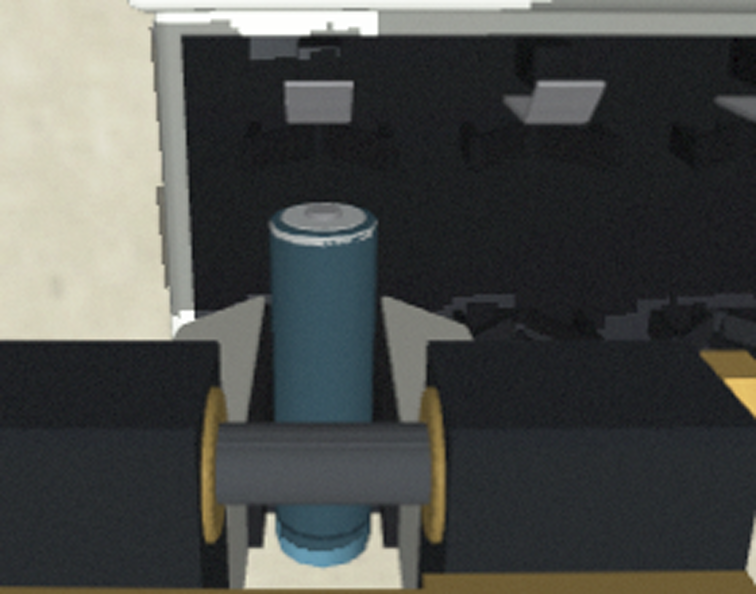

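>>> {"method": "arm_command", "body": {"deltas": [{"xyz": [0.05,0,0.7],"turn": 0,"jaw": 255},{"xyz": [0.05,-0.05,1.4],"turn": 0,"jaw": 255},{"xyz": [0.05,-0.05,2.1],"turn": 0,"jaw": 255},{"xyz": [0.05,-0.05,2.8],"turn": 0,"jaw": 255},{"xyz": [0.05,-0.05,3.2],"turn": 0,"jaw": 255}]}}

```text
clock: 5.7
position: [0.4256, 0.3228, 0.047]
ee_rot: [-3.141, 0.052, 0.008]
force: [1.0, -0.8, 0.6]
width: 0.19
```

Run:
```python
from h import *
to(.4256,.323,.0243,-1.92)
```

```text
t 5.7 p [0.4256 0.3228 0.047 ] yaw -1.91 tilt [-4.8e-03 -4.0e-04 -1.0e+00] F [ 1.  -0.8  0.6] w 0.19 q [-0.45  0.55 -0.41  1.95  0.32  0.7  -2.65]
delta cm [ 0.01 -0.02  2.27] turn 0.01
```

>>> {"method": "arm_command", "body": {"deltas": [{"xyz": [0,0,0.6],"turn": 0,"jaw": 255},{"xyz": [0,0,1.2],"turn": 0,"jaw": 255},{"xyz": [0,0,1.8],"turn": 0,"jaw": 255},{"xyz": [0,0,2.2],"turn": 0,"jaw": 255},{"xyz": [0,0,2.2],"turn": 0,"jaw": 255}]}}

```text
clock: 6.12
position: [0.4255, 0.323, 0.0244]
ee_rot: [-3.141, 0.052, 0.008]
force: [1.0, 0.5, 0.3]
width: 0.192
```

Run:
```python
from h import *
to(.4256,.323,.0243,-1.92)
g=get_image("wrist");np.save("w8.npy",g,allow_pickle=True);crop(g,200,120,480,340,2.7,"w8.png")
```

```text
t 6.12 p [0.4255 0.323  0.0244] yaw -1.89 tilt [-4.9e-03 -6.0e-04 -1.0e+00] F [1.  0.5 0.3] w 0.192 q [-0.47  0.58 -0.38  1.97  0.34  0.66 -2.67]
delta cm [0.01 0.   0.01] turn 0.03
```

View pics/w8.png

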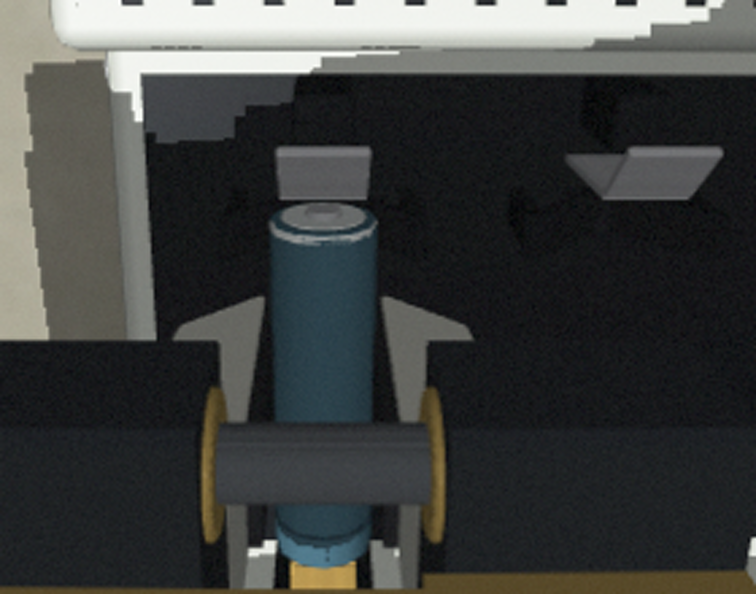

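>>> {"method": "arm_command", "body": {"deltas": [{"xyz": [0,0,0.1],"turn": 0,"jaw": 255},{"xyz": [0,0,0.1],"turn": 0,"jaw": 195},{"xyz": [0,0,0.1],"turn": 0,"jaw": 175},{"xyz": [0,0,0.1],"turn": 0,"jaw": 165},{"xyz": [0,0,0.1],"turn": 0,"jaw": 160}]}}

```text
clock: 6.58
position: [0.4254, 0.3229, 0.0236]
ee_rot: [-3.141, 0.052, 0.008]
force: [-0.0, 0.2, 1.1]
width: 0.36
```

Run:
```python
from h import *
st()
g=get_image("wrist");np.save("w9.npy",g,allow_pickle=True);crop(g,200,120,480,340,2.7,"w9.png")
```

```text
t 6.58 p [0.4254 0.3229 0.0236] yaw -1.89 tilt [-5.1e-03 -4.0e-04 -1.0e+00] F [-0.   0.2  1.1] w 0.36 q [-0.47  0.58 -0.38  1.97  0.34  0.65 -2.67]
```

View pics/w9.png

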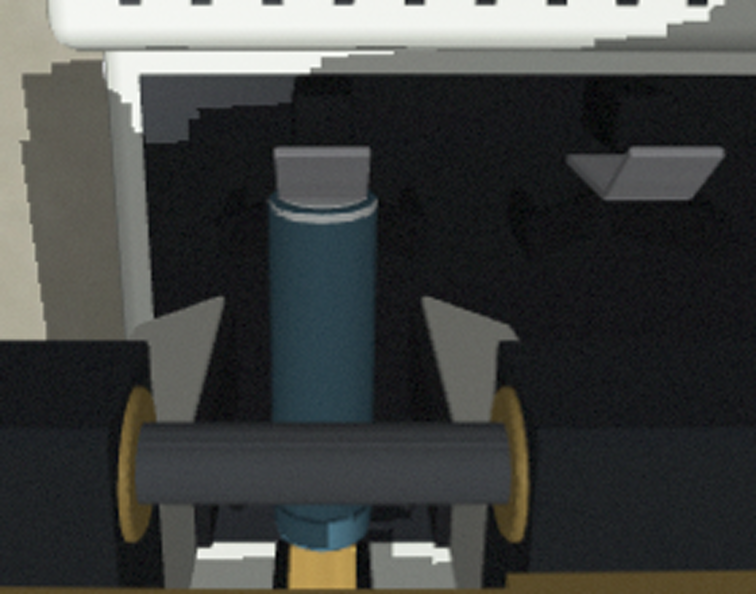

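>>> {"method": "arm_command", "body": {"deltas": [{"xyz": [0,0,-1],"turn": 0,"jaw": 160},{"xyz": [0,0,-4],"turn": 0,"jaw": 160},{"xyz": [0,0,-7.5],"turn": 0,"jaw": 160},{"xyz": [0,1.5,-10.5],"turn": 0,"jaw": 160},{"xyz": [0,4,-12],"turn": 0,"jaw": 160}]}}

```text
clock: 7.05
position: [0.4253, 0.2865, 0.148]
ee_rot: [-3.136, 0.046, 0.002]
force: [0.6, 0.6, 0.4]
width: 0.374
```

>>> {"method": "arm_command", "body": {"deltas": [{"xyz": [0.1,4,0],"turn": 0,"jaw": 160},{"xyz": [0.3,8,0],"turn": 0,"jaw": 160},{"xyz": [0.5,12,0],"turn": 0,"jaw": 160},{"xyz": [0.7,16,0],"turn": 0,"jaw": 160},{"xyz": [0.9,20,0],"turn": 0,"jaw": 160}]}}

```text
clock: 7.47
position: [0.4281, 0.0846, 0.1476]
ee_rot: [-3.135, 0.045, 0.0]
force: [1.2, -0.3, -0.1]
width: 0.372
```

>>> {"method": "arm_command", "body": {"deltas": [{"xyz": [0.2,4,0],"turn": -0.5,"jaw": 160},{"xyz": [0.4,8,0],"turn": -1,"jaw": 160},{"xyz": [0.6,12,0],"turn": -1.4,"jaw": 160},{"xyz": [0.8,16,0],"turn": -1.4,"jaw": 160},{"xyz": [1.0,20,0.5],"turn": -1.4,"jaw": 160}]}}

```text
clock: 7.88
position: [0.4326, -0.1175, 0.143]
ee_rot: [-3.136, 0.006, -0.003]
force: [1.9, 0.8, 0.4]
width: 0.369
```

Run:
```python
from h import *
to(.4352,-.2131,.06,-.5)
```

```text
t 7.88 p [ 0.4326 -0.1175  0.143 ] yaw -0.23 tilt [ 0.0022 -0.0053 -1.    ] F [1.9 0.8 0.4] w 0.369 q [ 0.42  0.27 -0.33  2.07  0.11  0.81 -1.55]
delta cm [0.29 9.6  8.25] turn 0.27
```

>>> {"method": "arm_command", "body": {"deltas": [{"xyz": [0.1,3.5,2],"turn": 0.2,"jaw": 155},{"xyz": [0.2,7,4.5],"turn": 0.3,"jaw": 155},{"xyz": [0.3,9.4,7],"turn": 0.3,"jaw": 155},{"xyz": [0.3,9.6,8.2],"turn": 0.3,"jaw": 155},{"xyz": [0.3,9.6,8.2],"turn": 0.3,"jaw": 155}]}}

```text
clock: 8.3
position: [0.4334, -0.2144, 0.0585]
ee_rot: [-3.135, 0.02, 0.003]
force: [0.3, 1.0, 0.6]
width: 0.391
```

Run:
```python
from h import *
to(.4352,-.2131,.012,-.5)
g=get_image("wrist");crop(g,200,100,520,300,2.5,"w10.png")
```

```text
t 8.3 p [ 0.4334 -0.2144  0.0585] yaw -0.74 tilt [-0.0017 -0.0066 -1.    ] F [0.3 1.  0.6] w 0.391 q [ 0.55  0.45 -0.25  2.07  0.17  0.64 -1.4 ]
delta cm [ 0.19 -0.1   4.65] turn -0.24
```

View pics/w10.png

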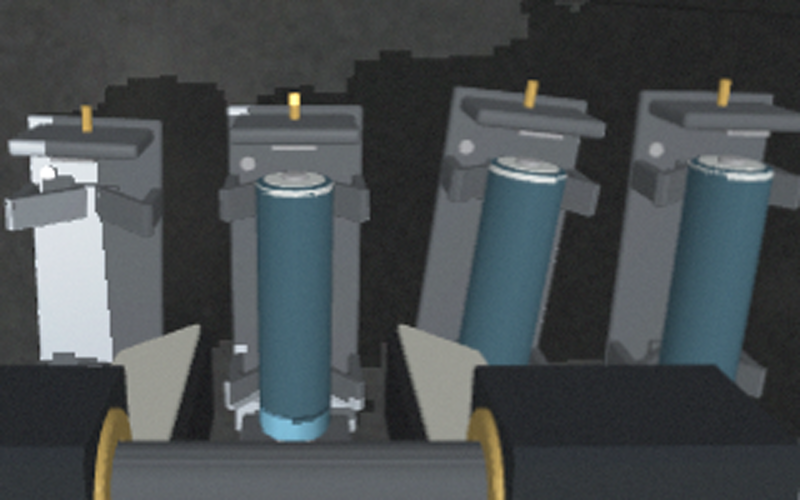

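>>> {"method": "arm_command", "body": {"deltas": [{"xyz": [0.2,-0.1,1.2],"turn": 0,"jaw": 155},{"xyz": [0.2,-0.1,2.6],"turn": 0,"jaw": 155},{"xyz": [0.2,-0.1,3.8],"turn": 0,"jaw": 155},{"xyz": [0.2,-0.1,4.6],"turn": 0,"jaw": 155},{"xyz": [0.2,-0.1,4.6],"turn": 0,"jaw": 190}]}}

```text
clock: 8.77
position: [0.4365, -0.2105, 0.014]
ee_rot: [-3.134, 0.014, 0.001]
force: [-0.8, -0.3, 0.2]
width: 0.355
```

>>> {"method": "arm_command", "body": {"deltas": [{"xyz": [0,0,0],"turn": 0,"jaw": 255},{"xyz": [0,0,0],"turn": 0,"jaw": 255},{"xyz": [0,0,0],"turn": 0,"jaw": 255},{"xyz": [0,0,0],"turn": 0,"jaw": 255}], "force": 20}}

```text
clock: 9.1
position: [0.4373, -0.2126, 0.0154]
ee_rot: [-3.137, 0.016, -0.003]
force: [-1.1, -6.6, 1.9]
width: 0.193
```

Run:
```python
from h import *
st()
```

```text
t 9.1 p [ 0.4373 -0.2126  0.0154] yaw -0.59 tilt [ 0.0016 -0.0045 -1.    ] F [-1.1 -6.6  1.9] w 0.193 q [ 0.52  0.52 -0.23  2.1   0.21  0.54 -1.44]
```

>>> {"method": "arm_command", "body": {"deltas": [{"xyz": [0,0,-1.0],"turn": 0,"jaw": 255},{"xyz": [0,0,-3.0],"turn": 0,"jaw": 255},{"xyz": [0,0,-6.0],"turn": 0,"jaw": 255},{"xyz": [0,0,-9],"turn": 0,"jaw": 255},{"xyz": [0,-2,-12],"turn": 0,"jaw": 255}]}}

```text
clock: 9.52
position: [0.4371, -0.1958, 0.1381]
ee_rot: [-3.139, 0.022, -0.004]
force: [1.9, -0.3, 0.2]
width: 0.195
```

Run:
```python
from h import *
st()
g=get_image("wrist");np.save("w11.npy",g,allow_pickle=True);crop(g,250,150,400,300,5,"w11.png")
```

```text
t 9.52 p [ 0.4371 -0.1958  0.1381] yaw -0.81 tilt [ 0.0027 -0.003  -1.    ] F [ 1.9 -0.3  0.2] w 0.195 q [ 0.55  0.32 -0.29  2.01  0.12  0.82 -1.4 ]
```

View pics/w11.png

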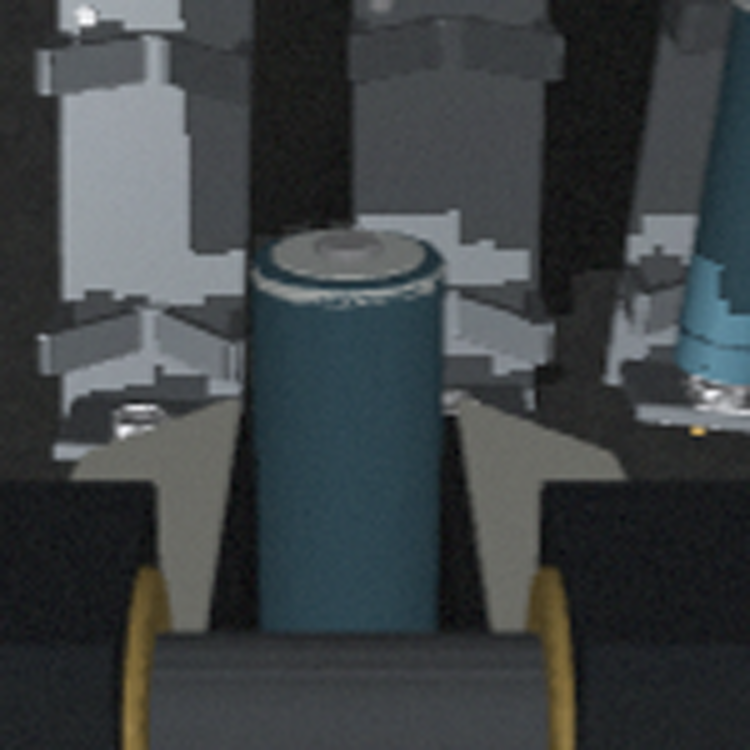

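```bash
cat >> h.py <<'E'
def btn(f,uv,p,yaw,dz):
    w=np.load(f,allow_pickle=True).item();q=px2w(w,[uv],p[2]+dz)[0]-p;a=np.radians(yaw);print("along",(q[0]*np.cos(a)+q[1]*np.sin(a)).round(4),"lat",(-q[0]*np.sin(a)+q[1]*np.cos(a)).round(4))
E
python3 - <<'E'
from h import *
btn("w5.npy",(319.6,197.4),np.array([.4378,-.162,.1162]),-3.3,.0117)
btn("w11.npy",(319.6,198.4),np.array([.4371,-.1958,.1381]),-.81,.0087)
btn("w11.npy",(319.6,198.4),np.array([.4371,-.1958,.1381]),-.81,.0117)
to(.4282-.0025,.271,.11,-1.92)
E
```

```text
along 0.0328 lat -0.0019
along 0.0312 lat -0.0019
along 0.0321 lat -0.0019
t 9.57 p [ 0.4403 -0.1902  0.1433] yaw -0.5 tilt [ 0.0094 -0.0034 -0.9999] F [1.7 4.9 4.6] w 0.192 q [ 0.54  0.31 -0.3   2.01  0.12  0.83 -1.4 ]
delta cm [ -1.9  -46.1    3.47] turn 1.42
```

>>> {"method": "arm_command", "body": {"deltas": [{"xyz": [-0.1,-3.0,0],"turn": 0,"jaw": 255},{"xyz": [-0.3,-7,0],"turn": 0,"jaw": 255},{"xyz": [-0.5,-11.0,0],"turn": 0.5,"jaw": 255},{"xyz": [-0.7,-15,0],"turn": 1,"jaw": 255},{"xyz": [-0.9,-19,0],"turn": 1,"jaw": 255}]}}

```text
clock: 9.98
position: [0.4326, 0.0019, 0.1452]
ee_rot: [-3.138, 0.042, -0.018]
force: [0.9, -0.9, 0.3]
width: 0.193
```

>>> {"method": "arm_command", "body": {"deltas": [{"xyz": [-0.2,-4.0,0],"turn": 0,"jaw": 255},{"xyz": [-0.3,-8,0],"turn": 0.2,"jaw": 255},{"xyz": [-0.4,-12.0,0],"turn": 0.4,"jaw": 255},{"xyz": [-0.5,-16,0],"turn": 0.4,"jaw": 255},{"xyz": [-0.5,-20,0],"turn": 0.4,"jaw": 255}]}}

```text
clock: 10.4
position: [0.4321, 0.2044, 0.1472]
ee_rot: [-3.137, 0.051, -0.02]
force: [0.5, -0.4, -0.8]
width: 0.191
```

>>> {"method": "arm_command", "body": {"deltas": [{"xyz": [0,-2.5,0.5],"turn": 0,"jaw": 255},{"xyz": [0,-5.0,1.5],"turn": 0,"jaw": 255},{"xyz": [0,-6.0,2.5],"turn": 0,"jaw": 255},{"xyz": [0,-6.0,3],"turn": 0,"jaw": 255}]}}

```text
clock: 10.73
position: [0.4334, 0.2681, 0.1178]
ee_rot: [-3.135, 0.044, -0.02]
force: [-0.4, 0.4, -0.9]
width: 0.195
```

Run:
```python
from h import *
to(.4257,.2709,.08,-1.92)
```

```text
t 10.73 p [0.4334 0.2681 0.1178] yaw -1.6 tilt [ 0.0128 -0.0062 -0.9999] F [-0.4  0.4 -0.9] w 0.195 q [-0.31  0.41 -0.45  1.96  0.25  0.81 -2.5 ]
delta cm [-0.83 -0.23  3.77] turn 0.32
```

>>> {"method": "arm_command", "body": {"deltas": [{"xyz": [-0.4,-0.2,0.8],"turn": 0.3,"jaw": 255},{"xyz": [-0.8,-0.2,1.6],"turn": 0.3,"jaw": 255},{"xyz": [-0.8,-0.2,2.6],"turn": 0.3,"jaw": 255},{"xyz": [-0.8,-0.2,3.2],"turn": 0.3,"jaw": 255},{"xyz": [-0.8,-0.2,3.2],"turn": 0.3,"jaw": 255}]}}

```text
clock: 11.15
position: [0.4254, 0.269, 0.0844]
ee_rot: [-3.137, 0.053, -0.018]
force: [0.1, -0.8, -0.9]
width: 0.195
```

Run:
```python
from h import *
to(.4257,.2709,.0273,-1.92)
g=get_image("wrist");np.save("w12.npy",g,allow_pickle=True);crop(g,200,100,480,320,2.7,"w12.png")
```

```text
t 11.15 p [0.4254 0.269  0.0844] yaw -1.95 tilt [ 0.0112 -0.0045 -0.9999] F [ 0.1 -0.8 -0.9] w 0.195 q [-0.34  0.45 -0.43  2.01  0.28  0.73 -2.55]
delta cm [-0.04 -0.16  5.71] turn -0.03
```

View pics/w12.png

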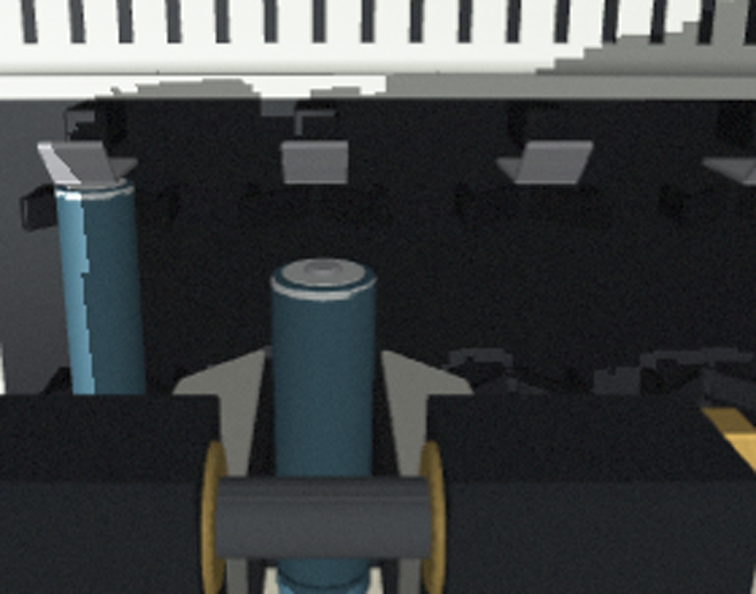

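>>> {"method": "arm_command", "body": {"deltas": [{"xyz": [0,-0.2,0.6],"turn": 0,"jaw": 255},{"xyz": [0,-0.2,1.3],"turn": 0,"jaw": 255},{"xyz": [0,-0.2,2.0],"turn": 0,"jaw": 255},{"xyz": [0,-0.2,2.7],"turn": 0,"jaw": 255},{"xyz": [0,-0.2,3.2],"turn": 0,"jaw": 255}]}}

```text
clock: 11.62
position: [0.426, 0.2714, 0.052]
ee_rot: [-3.137, 0.053, -0.018]
force: [-0.6, -0.6, 0.8]
width: 0.193
```

Run:
```python
from h import *
to(.4257,.2709,.0273,-1.92)
```

```text
t 11.62 p [0.426  0.2714 0.052 ] yaw -1.95 tilt [ 0.0112 -0.0046 -0.9999] F [-0.6 -0.6  0.8] w 0.193 q [-0.37  0.5  -0.41  2.03  0.32  0.66 -2.59]
delta cm [-0.06  0.06  2.47] turn -0.03
```

>>> {"method": "arm_command", "body": {"deltas": [{"xyz": [-0.05,0.05,0.6],"turn": 0,"jaw": 255},{"xyz": [-0.05,0.05,1.2],"turn": 0,"jaw": 255},{"xyz": [-0.05,0.05,1.8],"turn": 0,"jaw": 255},{"xyz": [-0.05,0.05,2.4],"turn": 0,"jaw": 255},{"xyz": [-0.05,0.05,2.5],"turn": 0,"jaw": 255}]}}

```text
clock: 12.03
position: [0.4259, 0.2711, 0.0266]
ee_rot: [-3.137, 0.053, -0.018]
force: [-1.6, -2.1, 15.7]
width: 0.193
```

Run:
```python
from h import *
to(.4257,.2709,.0273,-1.92)
g=get_image("wrist");np.save("w13.npy",g,allow_pickle=True);crop(g,200,120,480,340,2.7,"w13.png")
```

```text
t 12.03 p [0.4259 0.2711 0.0266] yaw -1.94 tilt [ 0.0113 -0.0044 -0.9999] F [-1.6 -2.1 15.7] w 0.193 q [-0.39  0.54 -0.38  2.05  0.35  0.6  -2.62]
delta cm [-0.02  0.02 -0.07] turn -0.02
```

View pics/w13.png

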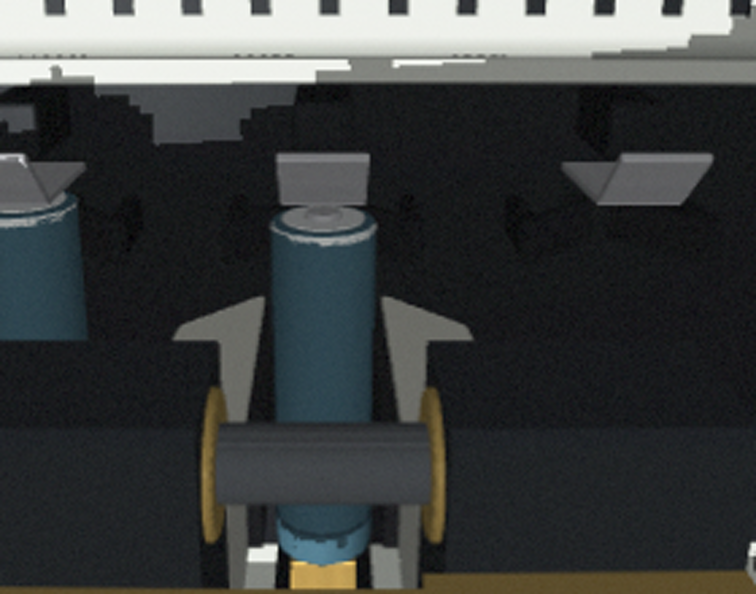

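>>> {"method": "arm_command", "body": {"deltas": [{"xyz": [0,0,-0.05],"turn": 0,"jaw": 200},{"xyz": [0,0,-0.05],"turn": 0,"jaw": 180},{"xyz": [0,0,-0.05],"turn": 0,"jaw": 160},{"xyz": [0,0,-0.05],"turn": 0,"jaw": 160},{"xyz": [0,0,-0.05],"turn": 0,"jaw": 160}]}}

```text
clock: 12.5
position: [0.4258, 0.271, 0.0272]
ee_rot: [-3.137, 0.053, -0.018]
force: [-0.3, -0.3, 1.2]
width: 0.368
```

Run:
```python
from h import *
st()
g=get_image("wrist");crop(g,200,120,480,340,2.7,"w14.png")
```

```text
t 12.5 p [0.4258 0.271  0.0272] yaw -1.94 tilt [ 0.0112 -0.0043 -0.9999] F [-0.3 -0.3  1.2] w 0.368 q [-0.39  0.54 -0.38  2.05  0.35  0.6  -2.62]
```

View pics/w14.png

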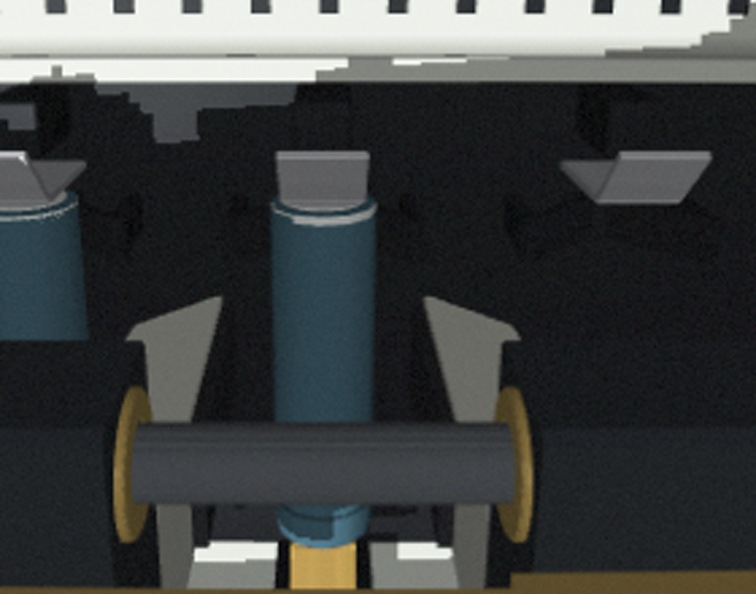

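>>> {"method": "arm_command", "body": {"deltas": [{"xyz": [0,0,-1],"turn": 0,"jaw": 160},{"xyz": [0,0,-4],"turn": 0,"jaw": 160},{"xyz": [0,0,-7.5],"turn": 0,"jaw": 160},{"xyz": [0,1.5,-10.5],"turn": 0,"jaw": 160},{"xyz": [0,4,-12],"turn": 0,"jaw": 160}]}}

```text
clock: 12.97
position: [0.4239, 0.234, 0.1513]
ee_rot: [-3.132, 0.047, -0.024]
force: [1.3, 0.9, 0.3]
width: 0.371
```

>>> {"method": "arm_command", "body": {"deltas": [{"xyz": [0.1,4,0],"turn": 0,"jaw": 160},{"xyz": [0.3,8,0],"turn": 0,"jaw": 160},{"xyz": [0.5,12,0],"turn": 0,"jaw": 160},{"xyz": [0.7,16,0],"turn": 0,"jaw": 160},{"xyz": [0.9,20,0],"turn": 0,"jaw": 160}]}}

```text
clock: 13.38
position: [0.4266, 0.0321, 0.1506]
ee_rot: [-3.132, 0.046, -0.026]
force: [0.8, -1.2, 0.4]
width: 0.372
```

>>> {"method": "arm_command", "body": {"deltas": [{"xyz": [0.2,4,0],"turn": 1,"jaw": 160},{"xyz": [0.4,8,0],"turn": 2,"jaw": 160},{"xyz": [0.6,12,0],"turn": 3,"jaw": 160},{"xyz": [0.8,16,0],"turn": 4,"jaw": 160},{"xyz": [1.0,20,0.5],"turn": 4.8,"jaw": 160}]}}

```text
clock: 13.8
position: [0.431, -0.1701, 0.1455]
ee_rot: [-3.127, 0.178, -0.029]
force: [1.0, 0.1, 0.8]
width: 0.37
```

Run:
```python
from h import *
to(.439,-.265,.06,-6.7)
```

```text
t 13.8 p [ 0.431  -0.1701  0.1455] yaw -6.53 tilt [ 0.0181 -0.0101 -0.9998] F [1.  0.1 0.8] w 0.37 q [ 0.51  0.28 -0.28  2.05  0.09  0.81 -1.52]
delta cm [1.72 9.43 8.49] turn 0.17
```

>>> {"method": "arm_command", "body": {"deltas": [{"xyz": [0.6,3.5,0],"turn": 0,"jaw": 155},{"xyz": [1.3,7.0,0.5],"turn": 0.2,"jaw": 155},{"xyz": [1.7,9.0,2.5],"turn": 0.2,"jaw": 155},{"xyz": [1.7,9.4,5],"turn": 0.2,"jaw": 155},{"xyz": [1.7,9.4,8],"turn": 0.2,"jaw": 155}]}}

```text
clock: 14.22
position: [0.4395, -0.2678, 0.0657]
ee_rot: [-3.129, 0.19, -0.035]
force: [0.9, 0.4, -0.8]
width: 0.395
```

>>> {"method": "arm_command", "body": {"deltas": [{"xyz": [0,0,0],"turn": 0,"jaw": 155},{"xyz": [0,0,0],"turn": 0,"jaw": 155},{"xyz": [0,0,0],"turn": 0,"jaw": 155}]}}

```text
clock: 14.47
position: [0.4403, -0.2678, 0.0672]
ee_rot: [-3.129, 0.189, -0.037]
force: [-0.6, -0.3, 0.0]
width: 0.391
```

Run:
```python
from h import *
to(.439,-.265,.0115,-6.7)
g=get_image("wrist");np.save("w15.npy",g,allow_pickle=True);crop(g,200,80,520,300,2.5,"w15.png")
```

```text
t 14.47 p [ 0.4403 -0.2678  0.0672] yaw -6.92 tilt [ 0.0229 -0.0081 -0.9997] F [-0.6 -0.3  0. ] w 0.391 q [ 0.62  0.46 -0.22  2.01  0.13  0.66 -1.37]
delta cm [-0.29 -0.22  5.57] turn -0.22
```

View pics/w15.png

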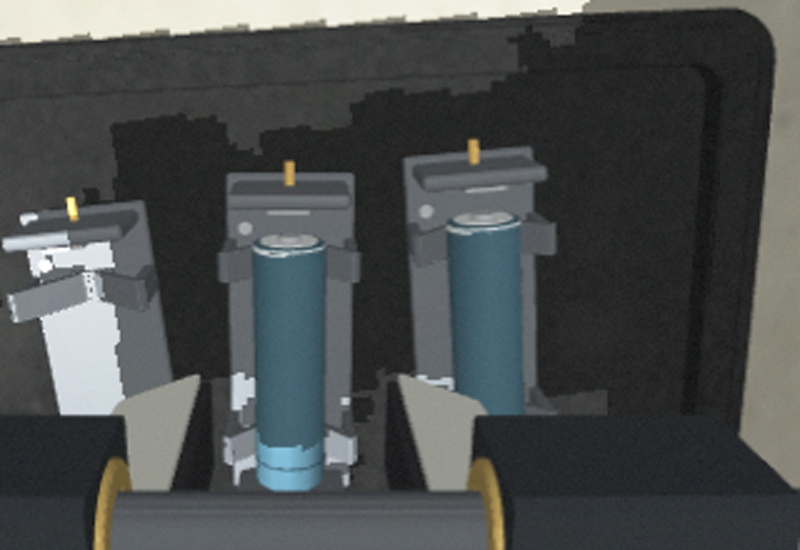

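>>> {"method": "arm_command", "body": {"deltas": [{"xyz": [-0.3,-0.2,0.7],"turn": -0.2,"jaw": 155},{"xyz": [-0.3,-0.2,1.6],"turn": -0.2,"jaw": 155},{"xyz": [-0.3,-0.2,2.4],"turn": -0.2,"jaw": 155},{"xyz": [-0.3,-0.2,2.8],"turn": -0.2,"jaw": 155},{"xyz": [-0.3,-0.2,2.8],"turn": -0.2,"jaw": 155}]}}

```text
clock: 14.93
position: [0.4379, -0.2649, 0.0384]
ee_rot: [-3.129, 0.183, -0.035]
force: [0.7, 0.5, 0.0]
width: 0.391
```

>>> {"method": "arm_command", "body": {"deltas": [{"xyz": [0,0,0.8],"turn": 0,"jaw": 155},{"xyz": [0,0,1.6],"turn": 0,"jaw": 155},{"xyz": [0,0,2.4],"turn": 0,"jaw": 155},{"xyz": [0,0,2.7],"turn": 0,"jaw": 155},{"xyz": [0,0,2.7],"turn": 0,"jaw": 155}]}}

```text
clock: 15.35
position: [0.4379, -0.2644, 0.0102]
ee_rot: [-3.128, 0.183, -0.032]
force: [-0.3, -0.1, 0.7]
width: 0.394
```

Run:
```python
from h import *
to(.439,-.265,.0115,-6.7)
```

```text
t 15.35 p [ 0.4379 -0.2644  0.0102] yaw -6.69 tilt [ 0.0202 -0.009  -0.9998] F [-0.3 -0.1  0.7] w 0.394 q [ 0.59  0.55 -0.19  2.06  0.17  0.53 -1.4 ]
delta cm [ 0.12  0.04 -0.12] turn 0.01
```

>>> {"method": "arm_command", "body": {"deltas": [{"xyz": [0.1,0,-0.1],"turn": 0,"jaw": 190},{"xyz": [0.1,0,-0.1],"turn": 0,"jaw": 255},{"xyz": [0.1,0,-0.1],"turn": 0,"jaw": 255},{"xyz": [0.1,0,-0.1],"turn": 0,"jaw": 255},{"xyz": [0.1,0,-0.1],"turn": 0,"jaw": 255}], "force": 20}}

```text
clock: 15.77
position: [0.4391, -0.2648, 0.0116]
ee_rot: [-3.129, 0.183, -0.034]
force: [-0.0, -0.7, 0.9]
width: 0.19
```

>>> {"method": "arm_command", "body": {"deltas": [{"xyz": [0,0,-1.0],"turn": 0,"jaw": 255},{"xyz": [0,0,-3.5],"turn": 0,"jaw": 255},{"xyz": [0,0,-6.0],"turn": 0,"jaw": 255},{"xyz": [0,0,-7],"turn": 0,"jaw": 255},{"xyz": [0,0,-7],"turn": 0,"jaw": 255}]}}

```text
clock: 16.18
position: [0.4391, -0.2661, 0.0845]
ee_rot: [-3.131, 0.183, -0.041]
force: [0.5, -0.5, -0.6]
width: 0.195
```

>>> {"method": "arm_command", "body": {"deltas": [{"xyz": [0,0,-2.0],"turn": 0,"jaw": 255},{"xyz": [0,0,-4.5],"turn": 0,"jaw": 255},{"xyz": [0,0,-5.0],"turn": 0,"jaw": 255},{"xyz": [0,0,-5],"turn": 0,"jaw": 255},{"xyz": [0,0,-5],"turn": 0,"jaw": 255}]}}

```text
clock: 16.6
position: [0.4373, -0.2661, 0.1336]
ee_rot: [-3.131, 0.183, -0.04]
force: [-0.1, -0.8, -0.9]
width: 0.192
```

Run:
```python
from h import *
st()
g=get_image("wrist");np.save("w16.npy",g,allow_pickle=True);crop(g,250,150,400,300,5,"w16.png")
```

```text
t 16.6 p [ 0.4373 -0.2661  0.1336] yaw -6.71 tilt [ 0.0248 -0.0069 -0.9997] F [-0.1 -0.8 -0.9] w 0.192 q [ 0.64  0.36 -0.24  1.96  0.1   0.81 -1.34]
```

View pics/w16.png

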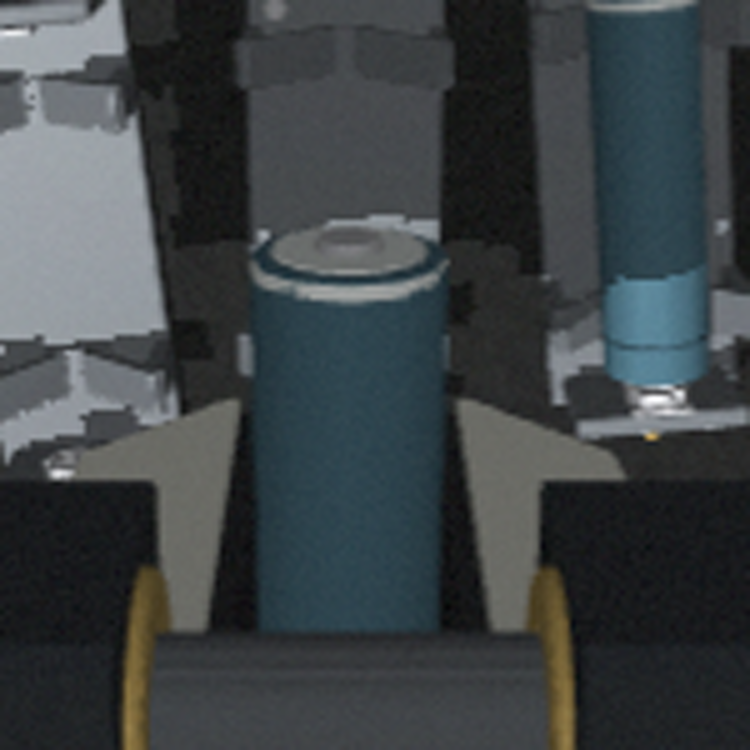

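>>> {"method": "arm_command", "body": {"deltas": [{"xyz": [-0.6,-4,0],"turn": -2,"jaw": 255},{"xyz": [-1.2,-8,0],"turn": -4,"jaw": 255},{"xyz": [-1.8,-12,0],"turn": -4.8,"jaw": 255},{"xyz": [-2.2,-15,0],"turn": -4.8,"jaw": 255},{"xyz": [-2.2,-15,0],"turn": -4.8,"jaw": 255}]}}

```text
clock: 17.07
position: [0.4316, -0.1078, 0.1325]
ee_rot: [-3.133, 0.04, -0.035]
force: [-0.0, -0.1, -0.9]
width: 0.193
```

>>> {"method": "arm_command", "body": {"deltas": [{"xyz": [-0.3,-4,0],"turn": 0,"jaw": 255},{"xyz": [-0.6,-8,0],"turn": 0,"jaw": 255},{"xyz": [-0.9,-12,0],"turn": 0,"jaw": 255},{"xyz": [-1.1,-16,0],"turn": 0,"jaw": 255},{"xyz": [-1.1,-16.6,0],"turn": 0,"jaw": 255}]}}

```text
clock: 17.48
position: [0.4239, 0.0654, 0.1331]
ee_rot: [-3.13, 0.027, -0.034]
force: [0.2, 0.1, -0.6]
width: 0.193
```

>>> {"method": "arm_command", "body": {"deltas": [{"xyz": [-0.3,-4,0],"turn": 0,"jaw": 255},{"xyz": [-0.6,-8,0],"turn": 0,"jaw": 255},{"xyz": [-0.9,-12,0],"turn": 0,"jaw": 255},{"xyz": [-1.1,-16,0],"turn": 0,"jaw": 255},{"xyz": [-1.1,-16.6,0],"turn": 0,"jaw": 255}]}}

```text
clock: 17.9
position: [0.4143, 0.2391, 0.1342]
ee_rot: [-3.126, 0.015, -0.033]
force: [0.6, 0.0, 0.2]
width: 0.194
```

Run:
```python
from h import *
btn("w16.npy",(320,198.2),np.array([.4373,-.2661,.1336]),-6.71,.0125)
to(.4222,.2189,.08,-1.92)
```

```text
along 0.0322 lat -0.002
t 17.9 p [0.4143 0.2391 0.1342] yaw -0.55 tilt [ 0.0208 -0.0156 -0.9997] F [0.6 0.  0.2] w 0.194 q [-0.26  0.34 -0.47  2.03  0.21  0.8  -2.43]
delta cm [0.69 2.1  5.41] turn 1.37
```

>>> {"method": "arm_command", "body": {"deltas": [{"xyz": [0.4,1.0,1],"turn": 0.7,"jaw": 255},{"xyz": [0.7,2.1,2],"turn": 1.4,"jaw": 255},{"xyz": [0.7,2.1,3.5],"turn": 1.4,"jaw": 255},{"xyz": [0.7,2.1,4.5],"turn": 1.4,"jaw": 255},{"xyz": [0.7,2.1,4.5],"turn": 1.4,"jaw": 255}]}}

```text
clock: 18.32
position: [0.4207, 0.2175, 0.0864]
ee_rot: [-3.127, 0.053, -0.026]
force: [-1.2, -0.8, -0.8]
width: 0.192
```

Run:
```python
from h import *
to(.4224,.2189,.0235,-1.92)
g=get_image("wrist");np.save("w17.npy",g,allow_pickle=True);crop(g,200,100,480,320,2.7,"w17.png")
```

```text
t 18.32 p [0.4207 0.2175 0.0864] yaw -1.95 tilt [ 0.0162 -0.014  -0.9998] F [-1.2 -0.8 -0.8] w 0.192 q [-0.25  0.4  -0.43  2.08  0.26  0.68 -2.45]
delta cm [ 0.07 -0.06  6.3 ] turn -0.03
```

View pics/w17.png

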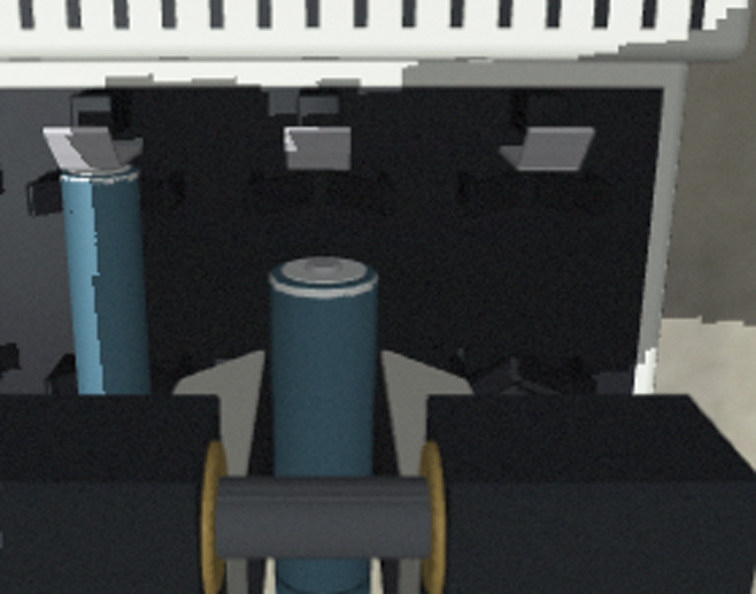

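>>> {"method": "arm_command", "body": {"deltas": [{"xyz": [0.05,-0.05,0.7],"turn": 0,"jaw": 255},{"xyz": [0.05,-0.05,1.5],"turn": 0,"jaw": 255},{"xyz": [0.05,-0.05,2.3],"turn": 0,"jaw": 255},{"xyz": [0.05,-0.05,3.0],"turn": 0,"jaw": 255},{"xyz": [0.05,-0.05,3.2],"turn": 0,"jaw": 255}]}}

```text
clock: 18.78
position: [0.4217, 0.2188, 0.0544]
ee_rot: [-3.127, 0.052, -0.026]
force: [-0.1, 0.2, -1.2]
width: 0.193
```

Run:
```python
from h import *
to(.4224,.2189,.0235,-1.92)
```

```text
t 18.78 p [0.4217 0.2188 0.0544] yaw -1.92 tilt [ 0.0161 -0.014  -0.9998] F [-0.1  0.2 -1.2] w 0.193 q [-0.28  0.45 -0.4   2.11  0.3   0.61 -2.49]
delta cm [0.02 0.03 3.09] turn 0.0
```

>>> {"method": "arm_command", "body": {"deltas": [{"xyz": [0,0,0.7],"turn": 0,"jaw": 255},{"xyz": [0,0,1.4],"turn": 0,"jaw": 255},{"xyz": [0,0,2.1],"turn": 0,"jaw": 255},{"xyz": [0,0,2.8],"turn": 0,"jaw": 255},{"xyz": [0,0,3.0],"turn": 0,"jaw": 255}]}}

```text
clock: 19.2
position: [0.422, 0.2192, 0.0235]
ee_rot: [-3.127, 0.052, -0.025]
force: [0.3, 1.3, 5.0]
width: 0.194
```

Run:
```python
from h import *
to(.4224,.2189,.0235,-1.92)
g=get_image("wrist");crop(g,200,120,480,340,2.7,"w18.png")
```

```text
t 19.2 p [0.422  0.2192 0.0235] yaw -1.91 tilt [ 0.0156 -0.0139 -0.9998] F [0.3 1.3 5. ] w 0.194 q [-0.31  0.51 -0.36  2.13  0.34  0.54 -2.53]
delta cm [ 0.04  0.03 -0.  ] turn 0.01
```

View pics/w18.png

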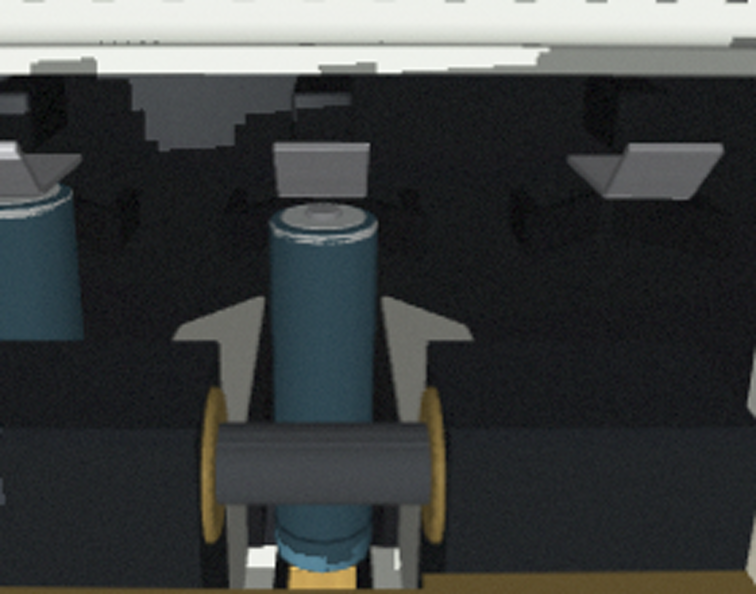

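>>> {"method": "arm_command", "body": {"deltas": [{"xyz": [0,0,0],"turn": 0,"jaw": 200},{"xyz": [0,0,0],"turn": 0,"jaw": 180},{"xyz": [0,0,0],"turn": 0,"jaw": 160},{"xyz": [0,0,0],"turn": 0,"jaw": 160},{"xyz": [0,0,0],"turn": 0,"jaw": 160}]}}

```text
clock: 19.67
position: [0.422, 0.2192, 0.0238]
ee_rot: [-3.127, 0.052, -0.025]
force: [0.1, 0.2, -0.2]
width: 0.368
```

Run:
```python
from h import *
st()
g=get_image("wrist");crop(g,200,120,480,340,2.7,"w19.png")
```

```text
t 19.67 p [0.422  0.2192 0.0238] yaw -1.91 tilt [ 0.0157 -0.0139 -0.9998] F [ 0.1  0.2 -0.2] w 0.368 q [-0.31  0.51 -0.36  2.13  0.34  0.54 -2.53]
```

View pics/w19.png

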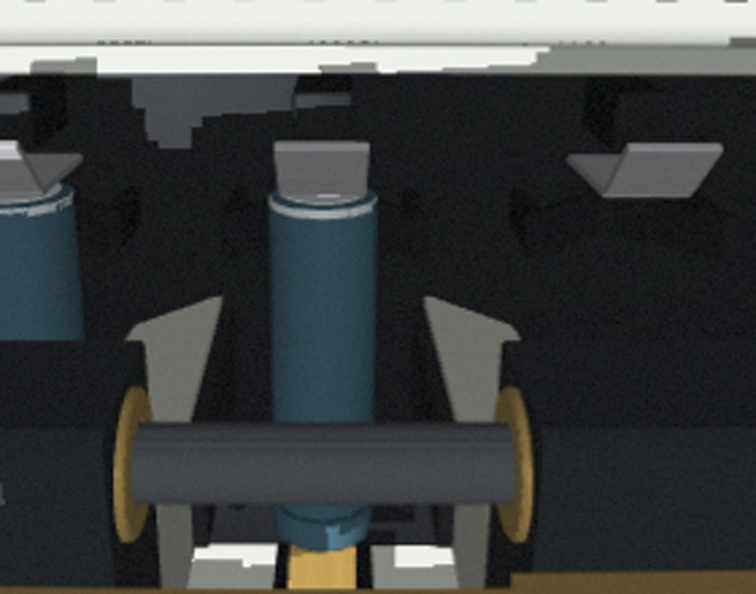

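>>> {"method": "arm_command", "body": {"deltas": [{"xyz": [0,0,-1],"turn": 0,"jaw": 160},{"xyz": [0,0,-4.5],"turn": 0,"jaw": 160},{"xyz": [0,0,-8.5],"turn": 0,"jaw": 160},{"xyz": [0,0,-12],"turn": 0,"jaw": 160},{"xyz": [0,0,-12],"turn": 0,"jaw": 160}]}}

```text
clock: 20.13
position: [0.4227, 0.2199, 0.1505]
ee_rot: [-3.122, 0.051, -0.038]
force: [0.4, 1.2, -0.3]
width: 0.371
```

>>> {"method": "arm_command", "body": {"deltas": [{"xyz": [0.3,4,0],"turn": 0,"jaw": 160},{"xyz": [0.6,8,0],"turn": 0,"jaw": 160},{"xyz": [0.9,12,0],"turn": 0,"jaw": 160},{"xyz": [1.1,16,0],"turn": 0,"jaw": 160},{"xyz": [1.1,17.5,0],"turn": 0,"jaw": 160}]}}

```text
clock: 20.55
position: [0.4273, 0.0392, 0.1479]
ee_rot: [-3.125, 0.059, -0.037]
force: [-0.7, 0.0, -0.1]
width: 0.375
```

>>> {"method": "arm_command", "body": {"deltas": [{"xyz": [0.3,4,0],"turn": 0,"jaw": 160},{"xyz": [0.6,8,0],"turn": 0,"jaw": 160},{"xyz": [0.9,12,0],"turn": 0,"jaw": 160},{"xyz": [1.1,16,0],"turn": 0,"jaw": 160},{"xyz": [1.1,17.5,0],"turn": 0,"jaw": 160}]}}

```text
clock: 20.97
position: [0.4312, -0.142, 0.1459]
ee_rot: [-3.126, 0.068, -0.039]
force: [0.2, 0.3, -0.4]
width: 0.372
```

>>> {"method": "arm_command", "body": {"deltas": [{"xyz": [0.3,4,0],"turn": 0,"jaw": 160},{"xyz": [0.6,8,0],"turn": 0,"jaw": 160},{"xyz": [0.9,12,0],"turn": 0,"jaw": 160},{"xyz": [1.1,15,0],"turn": 0,"jaw": 155},{"xyz": [1.1,15,0],"turn": 0,"jaw": 155}]}}

```text
clock: 21.38
position: [0.4344, -0.2998, 0.1445]
ee_rot: [-3.129, 0.081, -0.04]
force: [0.5, -0.8, 0.7]
width: 0.391
```

Run:
```python
from h import *
to(.4385,-.3155,.06,-1.8)
```

```text
t 21.38 p [ 0.4344 -0.2998  0.1445] yaw -2.98 tilt [ 0.0252 -0.0116 -0.9996] F [ 0.5 -0.8  0.7] w 0.391 q [ 0.7   0.37 -0.24  1.91  0.09  0.85 -1.2 ]
delta cm [0.27 1.64 8.44] turn -1.18
```

>>> {"method": "arm_command", "body": {"deltas": [{"xyz": [0.3,1.2,2],"turn": -1,"jaw": 155},{"xyz": [0.3,1.6,4.5],"turn": -1.2,"jaw": 155},{"xyz": [0.3,1.6,7],"turn": -1.2,"jaw": 155},{"xyz": [0.3,1.6,8.2],"turn": -1.2,"jaw": 155},{"xyz": [0.3,1.6,8.2],"turn": -1.2,"jaw": 155}]}}

```text
clock: 21.8
position: [0.4371, -0.3138, 0.0604]
ee_rot: [-3.127, 0.048, -0.034]
force: [-1.1, 0.2, -0.3]
width: 0.394
```

Run:
```python
from h import *
to(.4385,-.3155,.0115,-1.8)
g=get_image("wrist");np.save("w20.npy",g,allow_pickle=True);crop(g,200,80,520,300,2.5,"w20.png")
```

```text
t 21.8 p [ 0.4371 -0.3138  0.0604] yaw -1.78 tilt [ 0.0218 -0.0139 -0.9997] F [-1.1  0.2 -0.3] w 0.394 q [ 0.7   0.5  -0.22  1.96  0.13  0.68 -1.19]
delta cm [0.04 0.24 4.89] turn 0.02
```

View pics/w20.png

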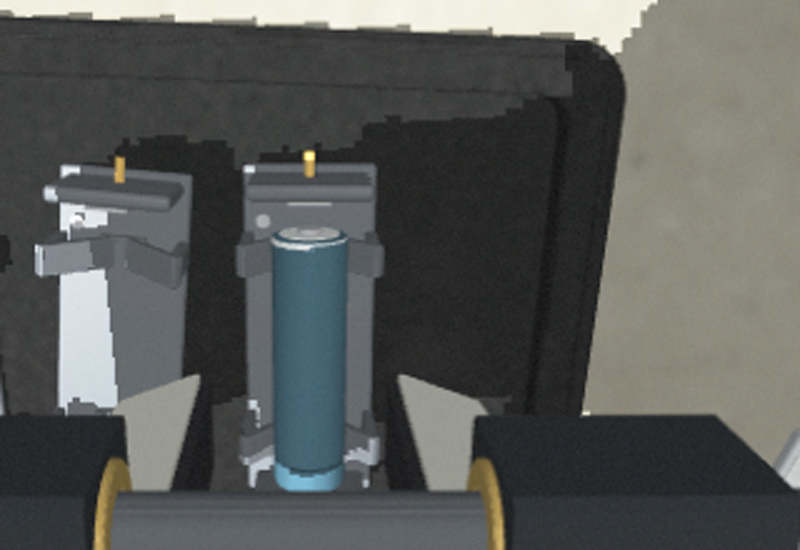

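>>> {"method": "arm_command", "body": {"deltas": [{"xyz": [0.05,0.2,0.7],"turn": 0,"jaw": 155},{"xyz": [0.05,0.2,1.5],"turn": 0,"jaw": 155},{"xyz": [0.05,0.2,2.2],"turn": 0,"jaw": 155},{"xyz": [0.05,0.2,2.5],"turn": 0,"jaw": 155},{"xyz": [0.05,0.2,2.5],"turn": 0,"jaw": 155}]}}

```text
clock: 22.27
position: [0.4387, -0.3156, 0.0363]
ee_rot: [-3.128, 0.048, -0.036]
force: [-0.3, 0.2, -0.5]
width: 0.391
```

>>> {"method": "arm_command", "body": {"deltas": [{"xyz": [0,0,0.8],"turn": 0,"jaw": 155},{"xyz": [0,0,1.5],"turn": 0,"jaw": 155},{"xyz": [0,0,2.1],"turn": 0,"jaw": 155},{"xyz": [0,0,2.3],"turn": 0,"jaw": 155},{"xyz": [0,0,2.3],"turn": 0,"jaw": 155}]}}

```text
clock: 22.68
position: [0.4388, -0.315, 0.0125]
ee_rot: [-3.127, 0.048, -0.034]
force: [-1.2, 0.2, 0.1]
width: 0.393
```

Run:
```python
from h import *
to(.4385,-.3155,.0115,-1.8)
```

```text
t 22.68 p [ 0.4388 -0.315   0.0125] yaw -1.75 tilt [ 0.0214 -0.0141 -0.9997] F [-1.2  0.2  0.1] w 0.393 q [ 0.68  0.58 -0.2   1.98  0.16  0.58 -1.21]
delta cm [-0.03  0.05  0.1 ] turn 0.05
```

>>> {"method": "arm_command", "body": {"deltas": [{"xyz": [0,0,0.05],"turn": 0,"jaw": 190},{"xyz": [0,0,0.05],"turn": 0,"jaw": 255},{"xyz": [0,0,0.05],"turn": 0,"jaw": 255},{"xyz": [0,0,0.05],"turn": 0,"jaw": 255},{"xyz": [0,0,0.05],"turn": 0,"jaw": 255}], "force": 20}}

```text
clock: 23.1
position: [0.439, -0.3156, 0.0123]
ee_rot: [-3.128, 0.048, -0.035]
force: [0.2, -1.7, 1.2]
width: 0.191
```

>>> {"method": "arm_command", "body": {"deltas": [{"xyz": [0,0,-1.0],"turn": 0,"jaw": 255},{"xyz": [0,0,-3.5],"turn": 0,"jaw": 255},{"xyz": [0,0,-6.0],"turn": 0,"jaw": 255},{"xyz": [0,0,-7],"turn": 0,"jaw": 255},{"xyz": [0,0,-7],"turn": 0,"jaw": 255}]}}

```text
clock: 23.52
position: [0.4389, -0.3173, 0.0852]
ee_rot: [-3.131, 0.048, -0.041]
force: [-1.1, -0.8, -0.6]
width: 0.194
```

>>> {"method": "arm_command", "body": {"deltas": [{"xyz": [0,0,-2.0],"turn": 0,"jaw": 255},{"xyz": [0,0,-4.5],"turn": 0,"jaw": 255},{"xyz": [0,0,-5.0],"turn": 0,"jaw": 255},{"xyz": [0,0,-5],"turn": 0,"jaw": 255},{"xyz": [0,0,-5],"turn": 0,"jaw": 255}]}}

```text
clock: 23.93
position: [0.4371, -0.3175, 0.1343]
ee_rot: [-3.13, 0.048, -0.04]
force: [0.4, 0.4, -2.7]
width: 0.194
```

Run:
```python
from h import *
st()
g=get_image("wrist");np.save("w21.npy",g,allow_pickle=True);crop(g,250,150,400,300,5,"w21.png")
```

```text
t 23.93 p [ 0.4371 -0.3175  0.1343] yaw -1.78 tilt [ 0.0255 -0.0112 -0.9996] F [ 0.4  0.4 -2.7] w 0.194 q [ 0.72  0.4  -0.24  1.89  0.09  0.84 -1.16]
```

View pics/w21.png

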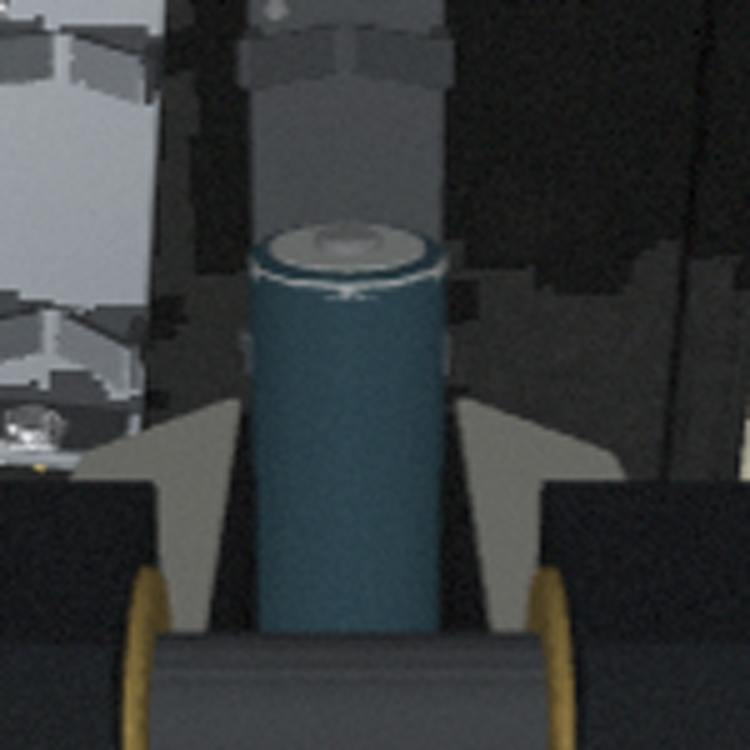

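>>> {"method": "arm_command", "body": {"deltas": [{"xyz": [-0.3,-4,0],"turn": 0,"jaw": 255},{"xyz": [-0.6,-8,0],"turn": 0,"jaw": 255},{"xyz": [-0.8,-12,0],"turn": 0,"jaw": 255},{"xyz": [-1,-16,0],"turn": 0,"jaw": 255},{"xyz": [-1,-16,0],"turn": 0,"jaw": 255}]}}

```text
clock: 24.4
position: [0.4306, -0.1489, 0.1342]
ee_rot: [-3.126, 0.034, -0.034]
force: [-0.7, -0.3, -0.6]
width: 0.195
```

>>> {"method": "arm_command", "body": {"deltas": [{"xyz": [-0.3,-4,0],"turn": 0,"jaw": 255},{"xyz": [-0.6,-8,0],"turn": 0,"jaw": 255},{"xyz": [-0.8,-12,0],"turn": 0,"jaw": 255},{"xyz": [-1,-16,0],"turn": 0,"jaw": 255},{"xyz": [-1,-16,0],"turn": 0,"jaw": 255}]}}

```text
clock: 24.82
position: [0.4232, 0.0189, 0.136]
ee_rot: [-3.123, 0.019, -0.033]
force: [0.8, 0.3, -0.5]
width: 0.193
```

>>> {"method": "arm_command", "body": {"deltas": [{"xyz": [-0.3,-4,0],"turn": 0,"jaw": 255},{"xyz": [-0.6,-8,0],"turn": 0,"jaw": 255},{"xyz": [-0.8,-11.5,0],"turn": 0,"jaw": 255},{"xyz": [-1,-13,0],"turn": 0,"jaw": 255},{"xyz": [-1,-13,0],"turn": 0,"jaw": 255}]}}

```text
clock: 25.23
position: [0.4138, 0.1532, 0.1375]
ee_rot: [-3.121, 0.009, -0.031]
force: [0.2, 0.4, -0.6]
width: 0.196
```

Run:
```python
from h import *
btn("w21.npy",(319.6,197.3),np.array([.4371,-.3175,.1343]),-1.78,.0118)
to(.4206,.1669,.08,-1.92)
```

```text
along 0.0323 lat -0.0019
t 25.23 p [0.4138 0.1532 0.1375] yaw -0.33 tilt [ 0.0198 -0.0206 -0.9996] F [ 0.2  0.4 -0.6] w 0.196 q [-0.09  0.27 -0.45  2.11  0.16  0.77 -2.21]
delta cm [ 0.56 -1.25  5.79] turn 1.59
```

>>> {"method": "arm_command", "body": {"deltas": [{"xyz": [0.3,-0.6,1],"turn": 0.8,"jaw": 255},{"xyz": [0.6,-1.2,2.5],"turn": 1.6,"jaw": 255},{"xyz": [0.6,-1.2,4],"turn": 1.6,"jaw": 255},{"xyz": [0.6,-1.2,5],"turn": 1.6,"jaw": 255},{"xyz": [0.6,-1.2,5],"turn": 1.6,"jaw": 255}]}}

```text
clock: 25.65
position: [0.4192, 0.1645, 0.0853]
ee_rot: [-3.122, 0.053, -0.023]
force: [-1.3, 0.0, -0.2]
width: 0.197
```

Run:
```python
from h import *
to(.4207,.1669,.0242,-1.92)
g=get_image("wrist");np.save("w22.npy",g,allow_pickle=True);crop(g,200,100,480,320,2.7,"w22.png")
```

```text
t 25.65 p [0.4192 0.1645 0.0853] yaw -1.94 tilt [ 0.0146 -0.0189 -0.9997] F [-1.3  0.  -0.2] w 0.197 q [-0.15  0.37 -0.42  2.14  0.23  0.65 -2.33]
delta cm [ 0.05 -0.13  6.12] turn -0.02
```

View pics/w22.png

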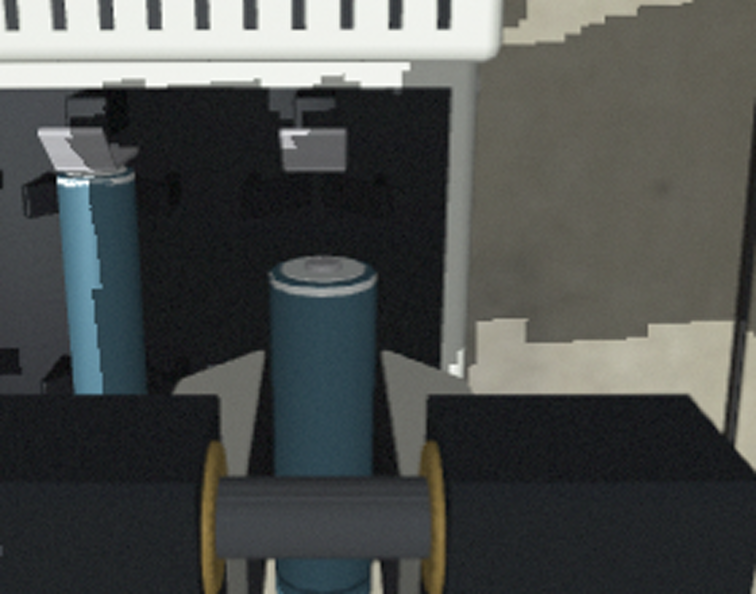

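>>> {"method": "arm_command", "body": {"deltas": [{"xyz": [0.05,-0.1,0.7],"turn": 0,"jaw": 255},{"xyz": [0.05,-0.1,1.5],"turn": 0,"jaw": 255},{"xyz": [0.05,-0.1,2.3],"turn": 0,"jaw": 255},{"xyz": [0.05,-0.1,3.0],"turn": 0,"jaw": 255},{"xyz": [0.05,-0.1,3.2],"turn": 0,"jaw": 255}]}}

```text
clock: 26.12
position: [0.4202, 0.1661, 0.0533]
ee_rot: [-3.123, 0.053, -0.023]
force: [-0.6, -0.1, -0.9]
width: 0.191
```

Run:
```python
from h import *
to(.4207,.1669,.0242,-1.92)
```

```text
t 26.12 p [0.4202 0.1661 0.0533] yaw -1.95 tilt [ 0.0145 -0.0188 -0.9997] F [-0.6 -0.1 -0.9] w 0.191 q [-0.18  0.43 -0.39  2.16  0.28  0.57 -2.37]
delta cm [-0.   -0.03  2.92] turn -0.03
```

>>> {"method": "arm_command", "body": {"deltas": [{"xyz": [0,-0.05,0.7],"turn": 0,"jaw": 255},{"xyz": [0,-0.05,1.4],"turn": 0,"jaw": 255},{"xyz": [0,-0.05,2.1],"turn": 0,"jaw": 255},{"xyz": [0,-0.05,2.7],"turn": 0,"jaw": 255},{"xyz": [0,-0.05,2.9],"turn": 0,"jaw": 255}]}}

```text
clock: 26.53
position: [0.4207, 0.1673, 0.0237]
ee_rot: [-3.122, 0.052, -0.023]
force: [-3.5, -3.0, 21.5]
width: 0.194
```

Run:
```python
from h import *
to(.4207,.1669,.0242,-1.92)
g=get_image("wrist");crop(g,200,120,480,340,2.7,"w23.png")
```

```text
t 26.53 p [0.4207 0.1673 0.0237] yaw -1.93 tilt [ 0.0144 -0.0189 -0.9997] F [-3.5 -3.  21.5] w 0.194 q [-0.22  0.48 -0.35  2.19  0.32  0.5  -2.41]
delta cm [-0.    0.04 -0.05] turn -0.01
```

View pics/w23.png

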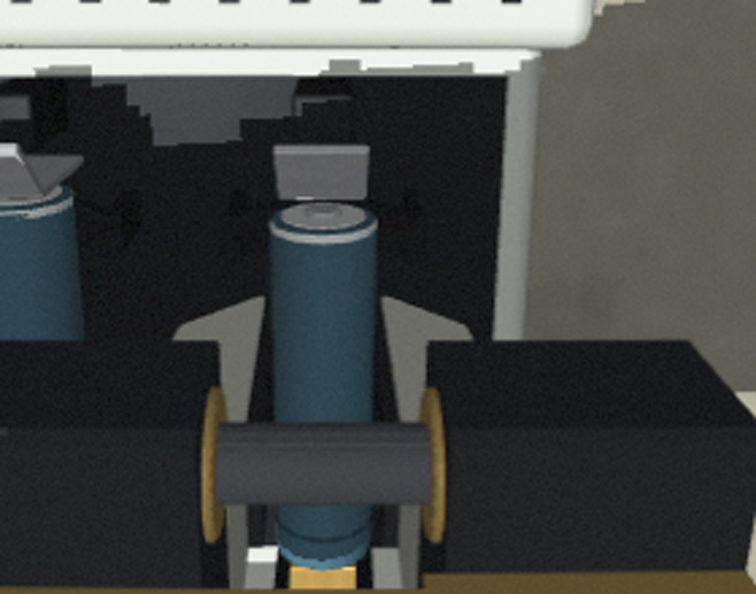

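>>> {"method": "arm_command", "body": {"deltas": [{"xyz": [0,0,-0.05],"turn": 0,"jaw": 200},{"xyz": [0,0,-0.05],"turn": 0,"jaw": 180},{"xyz": [0,0,-0.05],"turn": 0,"jaw": 160},{"xyz": [0,0,-0.05],"turn": 0,"jaw": 160},{"xyz": [0,0,-0.05],"turn": 0,"jaw": 160}]}}

```text
clock: 27.0
position: [0.4205, 0.1672, 0.0243]
ee_rot: [-3.123, 0.052, -0.023]
force: [0.1, -0.5, -0.4]
width: 0.37
```

>>> {"method": "arm_command", "body": {"deltas": [{"xyz": [0,0,-1],"turn": 0,"jaw": 160},{"xyz": [0,0,-4.5],"turn": 0,"jaw": 160},{"xyz": [0,0,-8.5],"turn": 0,"jaw": 160},{"xyz": [0,0,-12],"turn": 0,"jaw": 160},{"xyz": [0,0,-12],"turn": 0,"jaw": 160}]}}

```text
clock: 27.42
position: [0.4216, 0.1669, 0.1509]
ee_rot: [-3.119, 0.052, -0.036]
force: [0.8, -0.2, -0.2]
width: 0.375
```

>>> {"method": "arm_command", "body": {"deltas": [{"xyz": [-1.5,-2,-1],"turn": 0,"jaw": 160},{"xyz": [-3,-4,-2],"turn": 0,"jaw": 160},{"xyz": [-4.5,-6,-4],"turn": 0,"jaw": 160},{"xyz": [-6,-7,-5],"turn": 0,"jaw": 160},{"xyz": [-6,-7,-5],"turn": 0,"jaw": 160}]}}

```text
clock: 27.83
position: [0.3607, 0.2412, 0.2039]
ee_rot: [-3.116, 0.044, -0.04]
force: [-0.2, -0.1, -0.4]
width: 0.371
```

>>> {"method": "arm_command", "body": {"deltas": [{"xyz": [0,0,0],"turn": 0,"jaw": 160},{"xyz": [0,0,0],"turn": 0,"jaw": 160},{"xyz": [0,0,0],"turn": 0,"jaw": 160}]}}

```text
clock: 28.08
position: [0.3609, 0.2405, 0.2038]
ee_rot: [-3.116, 0.045, -0.04]
force: [-0.3, -0.8, 0.2]
width: 0.371
```

Run:
```python
from fit import *
st()
g=get_image("wrist");np.save("w24.npy",g,allow_pickle=True);crop(g,140,0,480,240,2.3,"w24.png")
v,u=np.mgrid[0:230,100:500];P=px2w(g,np.c_[u.ravel(),v.ravel()])
th=np.array([.4274,.2433,np.radians(-1.92)]);c,s=np.cos(th[2]),np.sin(th[2]);d=P[:,:2]-th[:2];L=np.c_[d[:,0]*c+d[:,1]*s,-d[:,0]*s+d[:,1]*c]*1000;z=P[:,2]*1000
for y in(78,26,-26,-78):
    r=[]
    for x in range(-50,50,3):
        k=(abs(L[:,1]-y)<2.5)&(abs(L[:,0]-x)<1.5);r.append(f"{x}:{np.median(z[k]) if k.sum() else -1:.0f}")
    print(y," ".join(r))
sc=get_image("scene");crop(sc,200,220,335,350,5,"s24.png")
```

```text
t 28.08 p [0.3609 0.2405 0.2038] yaw -1.67 tilt [ 0.0254 -0.0249 -0.9994] F [-0.3 -0.8  0.2] w 0.371 q [-0.24  0.17 -0.53  2.04  0.11  0.92 -2.43]
78 -50:39 -47:62 -44:58 -41:54 -38:50 -35:45 -32:45 -29:45 -26:45 -23:45 -20:45 -17:45 -14:44 -11:45 -8:45 -5:45 -2:45 1:45 4:44 7:45 10:45 13:45 16:45 19:45 22:45 25:45 28:45 31:44 34:45 37:48 40:51 43:54 46:40 49:40
26 -50:66 -47:63 -44:59 -41:54 -38:49 -35:45 -32:44 -29:45 -26:45 -23:44 -20:44 -17:44 -14:44 -11:45 -8:45 -5:45 -2:45 1:45 4:45 7:45 10:45 13:45 16:45 19:45 22:45 25:45 28:45 31:45 34:46 37:49 40:52 43:53 46:40 49:40
-26 -50:66 -47:63 -44:59 -41:55 -38:50 -35:45 -32:45 -29:45 -26:45 -23:45 -20:45 -17:45 -14:45 -11:45 -8:45 -5:45 -2:45 1:45 4:45 7:44 10:45 13:44 16:45 19:44 22:45 25:45 28:45 31:44 34:46 37:49 40:51 43:54 46:40 49:39
-78 -50:42 -47:64 -44:59 -41:55 -38:50 -35:45 -32:45 -29:45 -26:45 -23:45 -20:44 -17:44 -14:44 -11:45 -8:45 -5:44 -2:45 1:45 4:44 7:45 10:45 13:45 16:45 19:44 22:45 25:45 28:45 31:42 34:45 37:48 40:52 43:53 46:40 49:40
```

View pics/w24.png

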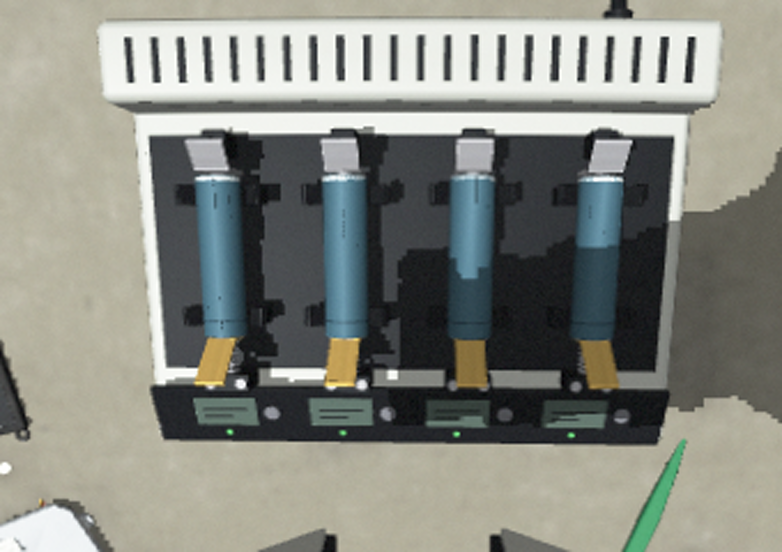

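View pics/s24.png

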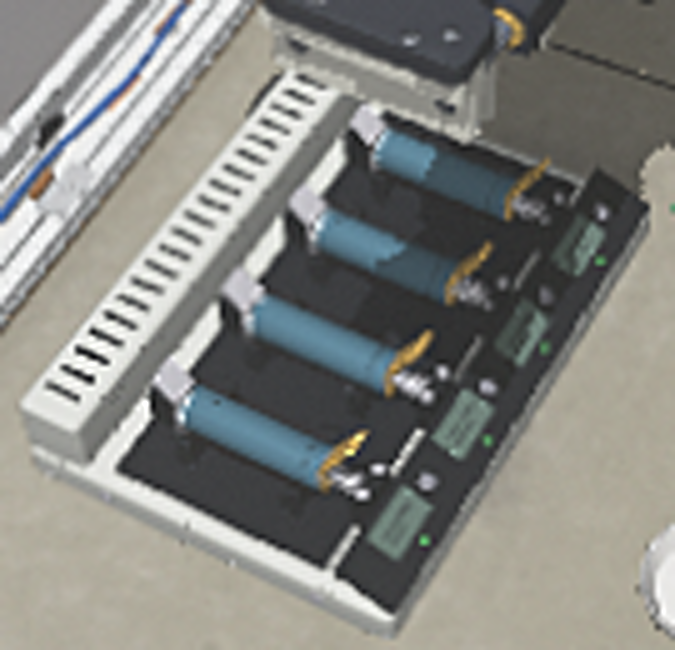

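All four cells lie level: each top is at 45 mm, which puts the axis at 36 mm. Their button ends are at the rear plates and the front contacts are pushed back. The robot is clear, so I'm handing in.

```bash
python3 -c "
from cell import sign_off
print(sign_off())"
```

```text
the job is handed in; nothing more can be done
None
```

All four cells are in the analyser in the same left-to-right order as in the tray. Each has its button end against the rear plate and its flat end on the sprung contact. None was dropped, and I handed the job in at about 28 s of the 96 s allowed.

**Final checks:**
- **Seating:** the depth profile shows every cell flat, with its top at 44–45 mm along its whole length (one end reading of 42 mm in bay 4). That puts the axis at the specified 36 mm.
- **Contacts:** each front contact is pushed back about 4 mm from its free position, and no gap shows at the rear plates.
- **Button direction:** I confirmed it in a wrist-camera close-up of each cell after lifting. An earlier, coarser picture had suggested the buttons faced the robot.
- **Forces:** the highest wrist force I read was about 22 N, while pressing the last cell down.
- **Robot:** it was clear of everything at hand-in.

**Disagreements:**
- **Camera offset:** the wrist camera read about 1.5–2 mm to the right of where the gripper actually was. I corrected for this when placing the cells.
- **Tool tilt:** the tool drifted to about 1.4° in each of two directions over the run. The seated cells show no effect from it.

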